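# Spin and stop the tumbler disc and load the bone blanks

## Task

Give the bench tumbler's lid disc a brisk spin by hand to shake down the grit (a turn in under four seconds), let it coast, then slow it with a light fingertip touch so that it comes to rest with its port squarely over the fixed slot in the casing (marked by the brass lug), and let go. Then take the bone blanks on the bench one at a time, the longest first and the shortest last: slide each fully home into the corner of the steel stop, lying flat with its long side against the short wall and its end against the long wall, let go of it, then grip it squarely there and drop it through port and slot into the tumbler. When all are in, turn the disc until its port is well clear of the slot so that the slot is fully covered, leave it standing still, and do not push the other things on the bench about.

Things in the scene. Friction and masses are not known exactly. Their poses are not given: they have to be found in the camera images.
- tumbler: Bench tumbler, fixed: hollow green casing, 240 mm square, dark steel top plate at 78 mm height, inner floor 6 mm above the bench. Origin under the centre of the square, on the disc's vertical axis. Its x axis points away from the loading slot, to a low motor housing (75 mm high, reaching 180 mm from the axis). The lid disc turns above the plate.
- hub (a point): Centre of the lid disc's top, on its axis. Aluminium disc 224 mm across, top 93 mm above the bench: flat rim (radii 88 to 112 mm), flat hub (radius 42 mm, 5 mm cap nut of radius 14 mm in the middle), web between them 3 mm lower and pierced by the one port. It sits on a sprung spindle: pressed, it begins to sink at about 2 N, is 6 mm down at about 11 N, and springs back.
- disc (a joint): Angle of the disc (rad), anticlockwise from above, counting on turn after turn. At pi + n x 2 pi the port lies over the slot, at n x 2 pi towards the tumbler's +x. At rest at the start, at any angle. Turns easily both ways: once spun it coasts, losing about 1 rad/s each second; a fingertip lightly pressed on the rim drags it round, slows or holds it; a jerky lift of the finger kicks it on a few degrees.
- port (a point): Centre of the one port (through hole) of the disc, 65 mm from the axis, at the height of the rim's top (93 mm). The port is a ring sector: radii 42 to 88 mm, 72 degrees wide. Everything else of the disc is solid.
- slot (a point): Centre of the fixed loading slot in the top plate under the disc, 65 mm from the axis towards the tumbler's -x, given at the height of the disc's top (93 mm). The slot is 50 mm (radially) by 88 mm.
- index (a point): Top of the brass index lug, a small upright block (22 x 20 mm, 91 mm high) on the casing wall just outside the disc: the slot lies under the disc on the line from the axis to the lug.
- stop: Steel corner stop fixed on the bench, 18 mm high. Origin at the inner corner, at bench height; the corner opens to its own +x and +y. Long wall: face x = 0, y from -15 to 60 mm, 14 mm thick. Short wall: face y = 0, only x from 0 to 12 mm, 14 mm thick, so a blank sticks out past it and can be gripped across its width there. A blank fully home has its long side on y = 0 and one end on x = 0.
- blank_67: The longest of up to four bone blanks: plain cream bar 67 mm long, 22 mm wide, 8 mm thick, lying flat on the bench. Origin at the centre of its underside, x along its length, z up. 24 g or so. May be absent (None).
- blank_58: The second longest of up to four bone blanks: plain cream bar 58 mm long, 22 mm wide, 8 mm thick, lying flat on the bench. Origin at the centre of its underside, x along its length, z up. 20 g or so. May be absent (None).
- blank_49: The third longest of up to four bone blanks: plain cream bar 49 mm long, 22 mm wide, 8 mm thick, lying flat on the bench. Origin at the centre of its underside, x along its length, z up. 17 g or so. May be absent (None).
- blank_40: The shortest of up to four bone blanks: plain cream bar 40 mm long, 22 mm wide, 8 mm thick, lying flat on the bench. Origin at the centre of its underside, x along its length, z up. 14 g or so. May be absent (None).
- glue_bottle: Bystander, loose: white round bottle, 52 mm wide and 130 mm tall. Origin on its underside, at its middle.
- varnish_jar: Bystander, loose: amber jar, 64 mm wide and 75 mm tall. Origin on its underside, at its middle.
- tape_roll: Bystander, loose: paper tape roll lying flat, 90 mm wide and 24 mm high. Origin on its underside, at its middle.
- bench_knife: Bystander, loose: slim hand tool lying flat, 190 mm long. Origin on its underside, at its middle.
- glue_brush: Bystander, loose: brush lying flat, 180 mm long. Origin on its underside, at its middle.
- bridge: Bystander, loose: maple violin bridge lying flat, about 40 x 35 mm, 6 mm thick. Origin on its underside, at its middle.
- rosin_tin: Bystander, loose: low round steel tin, 52 mm wide and 22 mm high. Origin on its underside, at its middle.
There are look-alikes about, which are no part of the job. What is shaped like the blank_67 but black is not meant.

How it is judged (in metres and radians):
On the way, in this order (a step that is already met when the one before it is completed fails the run):
1. the disc, let go, coasts freely at more than 1.5 rad/s (either way) (contact force between the fingers and tumbler below 0.05 N and (velocity of joint disc above 1.5 rad/s or velocity of joint disc below -1.5 rad/s)), for 0.2 s.
2. the disc stands still, let go, with its port over the slot (centres within 8 mm) (velocity of joint disc between -0.03 and 0.03 rad/s and horizontal distance between port and slot below 0.008 m and contact force between each of the arm, the fingers and tumbler below 0.05 N), for 0.5 s.
3. the longest (67 mm) blank (if present) lies flat and let go in the corner of the stop, within 3 mm and 0.08 rad of touching both its faces, long side along the stop's x (x of blank_67 in the frame of stop between 0.0305 and 0.0365 m and y of blank_67 in the frame of stop between 0.008 and 0.014 m and height (world z) of blank_67 below 0.0095 m and angle between the x axis of blank_67 and the x axis of stop, either way round below 0.08 rad and contact force between the fingers and blank_67 below 0.05 N and linear speed of blank_67 below 0.02 m/s), for 0.2 s.
4. the longest (67 mm) blank (if present) is inside the tumbler (z of blank_67 in the frame of tumbler between -0.002 and 0.06 m and x of blank_67 in the frame of tumbler between -0.118 and 0.118 m and y of blank_67 in the frame of tumbler between -0.118 and 0.118 m), for 0.3 s.
5. the 58 mm blank (if present) lies flat and let go in the corner of the stop, within 3 mm and 0.08 rad of touching both its faces, long side along the stop's x (x of blank_58 in the frame of stop between 0.026 and 0.032 m and y of blank_58 in the frame of stop between 0.008 and 0.014 m and height (world z) of blank_58 below 0.0095 m and angle between the x axis of blank_58 and the x axis of stop, either way round below 0.08 rad and contact force between the fingers and blank_58 below 0.05 N and linear speed of blank_58 below 0.02 m/s), for 0.2 s.
6. the 58 mm blank (if present) is inside the tumbler (z of blank_58 in the frame of tumbler between -0.002 and 0.06 m and x of blank_58 in the frame of tumbler between -0.118 and 0.118 m and y of blank_58 in the frame of tumbler between -0.118 and 0.118 m), for 0.3 s.
7. the 49 mm blank (if present) lies flat and let go in the corner of the stop, within 3 mm and 0.08 rad of touching both its faces, long side along the stop's x (x of blank_49 in the frame of stop between 0.0215 and 0.0275 m and y of blank_49 in the frame of stop between 0.008 and 0.014 m and height (world z) of blank_49 below 0.0095 m and angle between the x axis of blank_49 and the x axis of stop, either way round below 0.08 rad and contact force between the fingers and blank_49 below 0.05 N and linear speed of blank_49 below 0.02 m/s), for 0.2 s.
8. the 49 mm blank (if present) is inside the tumbler (z of blank_49 in the frame of tumbler between -0.002 and 0.06 m and x of blank_49 in the frame of tumbler between -0.118 and 0.118 m and y of blank_49 in the frame of tumbler between -0.118 and 0.118 m), for 0.3 s.
9. the shortest (40 mm) blank (if present) lies flat and let go in the corner of the stop, within 3 mm and 0.08 rad of touching both its faces, long side along the stop's x (x of blank_40 in the frame of stop between 0.017 and 0.023 m and y of blank_40 in the frame of stop between 0.008 and 0.014 m and height (world z) of blank_40 below 0.0095 m and angle between the x axis of blank_40 and the x axis of stop, either way round below 0.08 rad and contact force between the fingers and blank_40 below 0.05 N and linear speed of blank_40 below 0.02 m/s), for 0.2 s.
10. the shortest (40 mm) blank (if present) is inside the tumbler (z of blank_40 in the frame of tumbler between -0.002 and 0.06 m and x of blank_40 in the frame of tumbler between -0.118 and 0.118 m and y of blank_40 in the frame of tumbler between -0.118 and 0.118 m), for 0.3 s.
At the end, for the whole second after the job is handed in: Every blank that is present lies inside the tumbler's casing; the disc stands still (under 0.03 rad/s) with its port clear of the slot (centres more than 78 mm apart) (all of step 4 and all of step 6 and all of step 8 and all of step 10 and velocity of joint disc between -0.03 and 0.03 rad/s and horizontal distance between port and slot above 0.078 m); the robot touches nothing.
It fails at once if one of the bystanders is pushed more than 40 mm away (distance of any of glue_bottle, varnish_jar, tape_roll, bench_knife, glue_brush, bridge, rosin_tin from where it was at the start of the episode above 0.04 m).
It fails at once if the fingers press on the tumbler or its disc with more than 40 N (contact force between the fingers and tumbler above 40 N).
Of blank_67, blank_58, blank_49, blank_40 only 3 to 4 are there at a start; the rules pass over those that are not, and their reading is None.
At some moment in a run one of blank_67, blank_58, blank_49, blank_40 may be knocked a few centimetres aside while the robot is not near it.
Once in a run the grip may slacken for a moment while it holds something.
It also fails if it takes over 210 s, if anything falls off the work surface, if the arm or the gripper's body presses on something with over 40 N, if the wrist force passes 120 N, or if a joint passes its speed limit or range.

## Robot

A 6-joint arm with a two-finger parallel gripper is mounted at the origin on the work surface. World frame = base frame: x ahead of the robot, y to its left, z up, the work surface at z = 0. Lengths are in mm, angles in rad, forces in N, time in s.
With the tool pointing down it reaches from about 275 to 1000 mm from the base axis. Payload 8.4 kg.
Tool frame: the origin (TCP) lies between the finger pads; the fingertips stand r.tips_ahead ahead of it and the grasp point (between the pads) lies 6 mm ahead of it (r.tips_ahead is the distance from the TCP to the fingertips, in mm); z points along the fingers, y is the line along which they close (so a half turn about z gives the same grasp; the last joint's range is limited). The gripper opens to 85 mm and grips with 20 to 120 N. Pads are 22 mm wide; open, the fingers measure 114 mm over their backs; the gripper's body (76 mm by 85 mm) begins 54 mm behind the grasp point. The pads swing forward as they close: fully open they stand 13 mm farther back than shut.
Start: joints at [1.169, 0.353, 1.633, -0, 1.155, -0.002], TCP at [243.27, 575.715, 256.281] pointing down, gripper open.
Joint ranges: [-2.63, 2.63], [-0.92, 2.1], [0.06, 2.66], [-1.3, 4.44], [0, 2.69], [-3.02, 3.02]. Speed limits (rad/s): [2.22, 2.22, 2.79, 3.14, 3.14, 3.14].

## Interface

Orientations are given as [roll, pitch, yaw] about the fixed x, y, z axes, in that order (R = Rz(yaw) Ry(pitch) Rx(roll)).
In Python, from rig import r gives the robot as it stands.
- The arm moves only by the tool carry_out, never from a script. Its arguments are lists of equal length, an entry for each row: "delta_pos": the shift along the tool's x, y, z in m, a list of three; "rot": the turn, a rotation vector about the tool's x, y, z in degrees, a list of three. A call has 1 to 8 rows; each row is the pose to reach, as a shift and turn from the pose commanded when the call began, along the tool's axes at that moment; what a row does not reach only later rows make up. A row lasts 1/8 s, in which the tool goes at most 62.5 mm and 10.7 degrees, less where a joint would pass 70% of its speed; a pose out of reach is approached as far as the arm can. A call with a gripper value outside its range is refused whole. "claw" is the finger opening in m, from 0 to 0.0854, set as the call begins (left out, the last holds). The fingers move at their own pace and stop on an object; "grip_force" is the grip in N (left out, the last holds). Time passes only in rows, so rows that repeat a pose let the fingers close. It gives the time, the measured TCP pose, the force, the opening and the grip force at its end, in the units of the state.
- r.sense(): the state, without advancing time (a new reading comes with each control period).
- r.grab_frame(name): name is "side" or "top"; returns the picture (384x512x3 uint8, blue, green, red); there is no depth.
- r.camera_info(name): a dict with "fx", "fy", "cx", "cy" (pixels), "pose" (4x4, takes a point from camera to world coordinates). Camera axes: x right, y down, z forward; pixel columns grow to the right and rows downward; lengths in mm; the calibration is good to about 2 mm. A picture is of the moment at which its call begins. camera_info takes no time and is no camera call.
- r.sign_off(): hands the job in; it is judged then, once.
Trained networks look in the newest picture that a camera, given by its name, has taken for a name from the list of things; names that differ only in an ending like _2 or _b are one class to them, and where a whole thing is asked for, a point or a joint stands for the part that bears it (a point fixed in the world has none). Each returns a list of dicts, best first, with "p" (0 to 1); they miss things now and then, are a little off and sometimes report something else, mostly with a low value. They report only what shows in the picture. A call takes as long as a camera call. They do not tell look-alikes from the thing itself.
- r.recognise(thing, camera): "box" ([left, top, right, bottom] in pixels, round what is visible of it).
- r.cut_out(thing, camera): "mask" (384x512 bool, what is visible of it) and "box" ([left, top, right, bottom] in pixels, round what is visible of it).
The state is a dict: "clock": time; "qpos": joint angles; "qvel": joint speeds; "joint_efforts": joint torques, N m; "eef_pos": TCP position; "tcp_rot": TCP orientation; "contact_force": force on the tool from outside, world axes, zero at the start; "wrist_torque": the same for the moment, N m; "opening": opening from 0.0 (shut) to 1.0 (fully open); "grasp_force": force on a finger pad.
Only numpy, scipy, OpenCV 4.12 (cv2) and the standard library are available. Lean on these libraries where they do the work, as an engineer would, in place of code of your own. Each camera call takes 0.05 s, during which the arm holds its last target. There are 200 camera calls.

## Working session

There is one attempt and no reset: what is moved stays moved. The work goes in short steps, Python scripts to look and compute and a tool call to move; the robot and the scene stay as the last step left them, time stands still between calls to the robot, and variables do not carry over. Pictures are saved under pics/ and viewed, at most 14 in all, crops included, and the job is handed in when it is done.

Besides the shell and the picture viewer there is one more tool, called after "Request:" in YAML: its name, and indented under it one key for each argument. carry_out: Moves the arm, as the interface text tells. Its arguments: {"type":"object","properties":{"delta_pos":{"type":"array","items":{"type":"array","items":{"type":"number"}}},"rot":{"type":"array","items":{"type":"array","items":{"type":"number"}}},"claw":{"type":"number"},"grip_force":{"type":"number"}},"required":["delta_pos","rot"]}

```bash
ls; mkdir -p pics
python3 - <<'E'
from rig import r
import cv2,numpy as np
s=r.sense();print({k:np.round(v,3).tolist() for k,v in s.items()},r.tips_ahead)
for c in("top","side"):
    im=r.grab_frame(c);cv2.imwrite(f"pics/{c}0.png",im)
    i=r.camera_info(c);print(c,i["fx"],i["fy"],i["cx"],i["cy"],np.round(i["pose"],3).tolist())
a=cv2.imread("pics/top0.png");cv2.imwrite("pics/top0b.png",cv2.resize(a,(800,600),interpolation=cv2.INTER_CUBIC))
E
```

```text
pics
{'clock': 0.0, 'qpos': [1.169, 0.354, 1.634, 0.0, 1.155, -0.002], 'qvel': [0.0, 0.0, -0.002, -0.0, -0.0, 0.001], 'joint_efforts': [-0.001, -60.526, -34.207, -0.0, 0.01, 0.0], 'eef_pos': [243.116, 575.289, 255.537], 'tcp_rot': [-3.14, -0.0, 2.742], 'contact_force': [-0.657, -0.168, -0.052], 'wrist_torque': [-0.017, 0.011, -0.02], 'grasp_force': 0.0, 'opening': 0.999} 25.0
top 379.85922403058674 379.85922403058674 253.66092923288764 192.01714361721005 [[0.015, -0.978, 0.207, 363.359], [-1.0, -0.016, -0.003, -84.424], [0.007, -0.206, -0.978, 975.373], [0.0, 0.0, 0.0, 1.0]]
side 478.6700621030617 478.6700621030617 253.6096704809407 196.23079361082523 [[0.836, -0.31, 0.453, 37.5], [-0.549, -0.478, 0.686, -863.634], [0.004, -0.822, -0.57, 744.672], [0.0, 0.0, 0.0, 1.0]]
```

View pics/top0b.png

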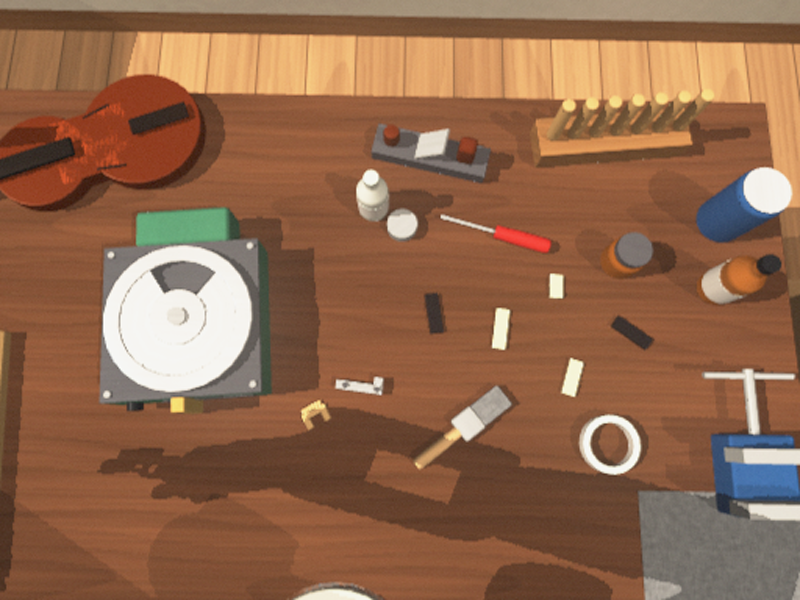

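View pics/side0.png

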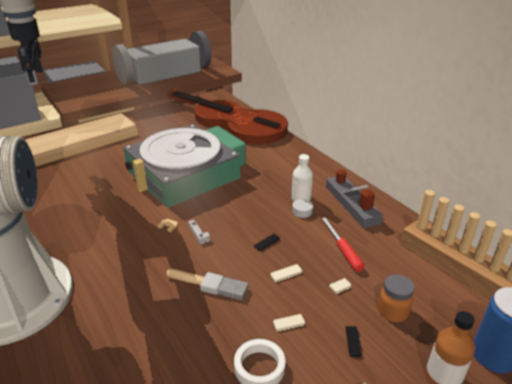

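The top view shows, at 800x600 scale:
- The tumbler is at (177,318). Its port points up, away from the brass lug at (180,405).
- The steel stop is at (360,385).
- Three cream bars are at (500,328), (571,377) and (556,286).
- Black look-alikes are at (433,313) and (632,332), so they are excluded.

```bash
cat > h.py <<'E'
from rig import r
import cv2,numpy as np
from scipy.spatial.transform import Rotation as R
def w(px,z,c="top"):
    i=r.camera_info(c);P=np.array(i["pose"]);px=np.atleast_2d(np.array(px,float))
    d=np.c_[(px[:,0]-i["cx"])/i["fx"],(px[:,1]-i["cy"])/i["fy"],np.ones(len(px))]@P[:3,:3].T
    return (P[:3,3]+d*((z-P[2,3])/d[:,2])[:,None])[:,:2]
def pix(p,c="top"):
    i=r.camera_info(c);P=np.array(i["pose"]);q=(np.atleast_2d(p)-P[:3,3])@P[:3,:3]
    return np.c_[i["fx"]*q[:,0]/q[:,2]+i["cx"],i["fy"]*q[:,1]/q[:,2]+i["cy"]]
def creams(c="top",z=8,thr=(0,0)):
    "cream bars: centre, length, width, yaw (deg)"
    im=cv2.resize(r.grab_frame(c),None,fx=4,fy=4,interpolation=cv2.INTER_CUBIC)
    h=cv2.cvtColor(im,cv2.COLOR_BGR2HSV)
    m=cv2.inRange(h,(18,15,150),(40,110,255))
    out=[]
    for k in cv2.findContours(m,cv2.RETR_EXTERNAL,cv2.CHAIN_APPROX_NONE)[0]:
        if cv2.contourArea(k)<1200: continue
        p=w((k[:,0]+.5)/4-.5,z).astype(np.float32)
        (x,y),(a,b),t=cv2.minAreaRect(p)
        if a<b:a,b,t=b,a,t+90
        t=(t+90)%180-90
        if 30<a<85 and 12<b<32: out.append((x,y,a,b,t))
    return out
def goto(x,y,z,yaw):
    "tool-frame shift (m) and rotvec deg from present commanded/measured pose to world target, tool down"
    s=r.sense();A=R.from_euler("xyz",s["tcp_rot"]);B=R.from_euler("xyz",[np.pi,0,np.radians(yaw)])
    return np.round(A.inv().apply(np.array([x,y,z])-s["eef_pos"])/1000,4),np.round((A.inv()*B).as_rotvec(degrees=True),2)
E
python3 - <<'E'
from h import *
for b in creams(): print(np.round(b,1))
def rect(n,z):
    for d in r.cut_out(n,"top")[:4]:
        k=max(cv2.findContours(d["mask"].astype(np.uint8),0,1)[0],key=cv2.contourArea)
        q=w(k[:,0],z).astype(np.float32);(x,y),(a,b),t=cv2.minAreaRect(q)
        print(n,round(d["p"],2),np.round([x,y,a,b,t],1),np.array(d["box"]).round())
for n,z in[("blank_67",8),("stop",18),("hub",93),("index",91),("tumbler",78),("port",93),("bridge",6),("glue_bottle",60),("varnish_jar",75),("tape_roll",24),("bench_knife",10),("glue_brush",10),("rosin_tin",22)]: rect(n,z)
im=r.grab_frame("top")
cv2.imwrite("pics/cropA.png",cv2.resize(im[205:285,185:265],(600,600),interpolation=cv2.INTER_CUBIC))
cv2.imwrite("pics/cropB.png",cv2.resize(im[135:270,55:190],(600,600),interpolation=cv2.INTER_CUBIC))
E
```

```text
[ 445.1 -375.    60.4   24.4  -17. ]
[ 523.4 -260.    69.3   24.3   -7.6]
[ 597.1 -354.9   42.6   23.6   -3.7]
blank_67 0.8 [ 546.2 -149.    67.7   22.6    9.3] [271. 188. 288. 215.]
blank_67 0.69 [ 444.5 -373.5   24.6   59.7   70.4] [359. 230. 375. 254.]
blank_67 0.56 [ 519.3 -475.8   70.6   29.7   54.2] [390. 203. 417. 226.]
blank_67 0.51 [ 522.  -259.1   22.7   66.4   82.7] [314. 199. 326. 224.]
stop 0.47 [424.1 -29.4  24.8  77.5   0.9] [211. 243. 246. 253.]
stop 0.39 [531.6 271.  241.  242.5  49.8] [ 69. 156. 161. 249.]
hub 0.84 [532.5 232.4 319.7 254.    5.8] [ 64. 134. 175. 266.]
hub 0.3 [ 508.8 -244.    22.2   63.    85.1] [315. 199. 327. 224.]
index 0.81 [532.8 232.5 315.8 255.8   4.9] [ 62. 134. 176. 268.]
tumbler 0.58 [536.  238.  321.4 256.6   5. ] [ 64. 134. 174. 263.]
tumbler 0.3 [722.9 -45.7  82.6  50.2   1.7] [228. 108. 250. 142.]
port 0.65 [518.2 242.3 219.9 223.8   1. ] [ 63. 161. 161. 251.]
bridge 0.63 [379.7  42.3  29.9  38.6  29.3] [192. 256. 212. 272.]
glue_bottle 0.85 [731.5 -46.1  87.1  53.7   1.7] [228. 108. 252. 143.]
varnish_jar 0.75 [ 631.7 -449.7   60.9   92.6   34.4] [382. 151. 418. 179.]
varnish_jar 0.46 [535.5 239.6 320.6 259.1   4.9] [ 67. 132. 174. 267.]
tape_roll 0.89 [ 339.4 -422.6   87.9   93.1   14.4] [374. 267. 412. 302.]
bench_knife 0.75 [ 690.1 -253.3  192.7   29.2   72.6] [282. 138. 353. 163.]
bench_knife 0.39 [547.8 262.7 343.8 277.2   4.9] [ 65. 134. 174. 267.]
glue_brush 0.94 [ 358.2 -191.7   43.3  181.4   36.8] [264. 248. 326. 301.]
rosin_tin 0.77 [694.3 -94.6  55.4  47.5   1. ] [251. 135. 269. 156.]
```

View pics/cropA.png

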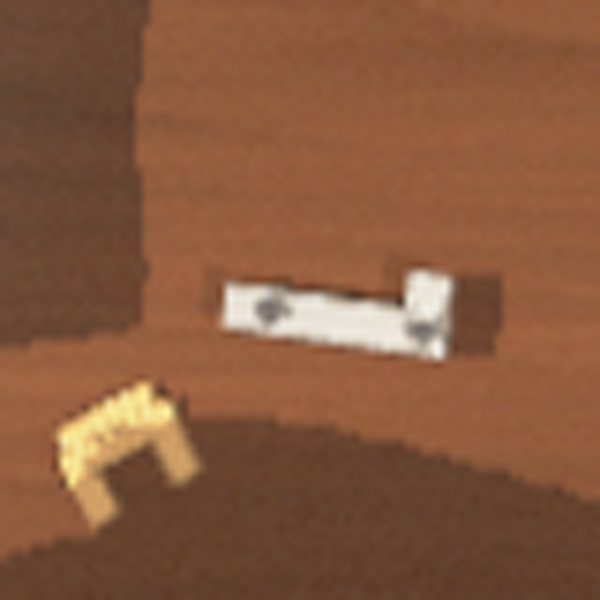

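View pics/cropB.png

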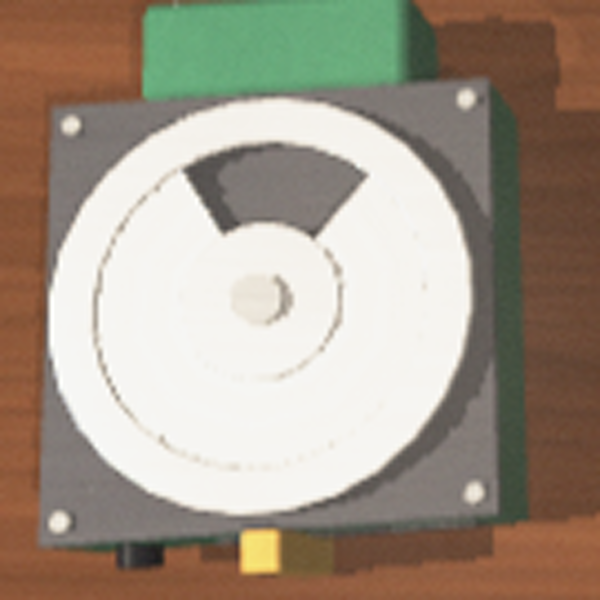

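Crop A shows the stop: inner corner at about crop (405,307), long wall running left (+y), short wall pointing up (+x). Crop B shows the disc with its port up, screws at the plate corners, and the lug top at about crop (259,552). The three cream bars measure about 67, 58 and 40 mm after subtracting roughly 2.3 mm of blur, so blank_49 is absent.

```bash
cat >> h.py <<'E'
def disc(c="top",save=None):
    im=r.grab_frame(c)
    if save: cv2.imwrite(save,im)
    g=cv2.cvtColor(cv2.resize(im,None,fx=4,fy=4,interpolation=cv2.INTER_CUBIC),cv2.COLOR_BGR2GRAY)
    return im,g
E
python3 - <<'E'
from h import *
B=lambda p:np.array(p)/ (600/135)+[55,135]-.4
sc=w(B([(70,125),(467,98),(475,492),(60,521)]),79);print("screws",sc.round(1),"c",sc.mean(0).round(1))
d=sc[[0,1]].mean(0)-sc[[2,3]].mean(0);e=sc[[0,3]].mean(0)-sc[[1,2]].mean(0)
print("yaw",np.degrees(np.arctan2(d[1],d[0])),np.degrees(np.arctan2(-e[0],e[1])),np.linalg.norm(d),np.linalg.norm(e))
print("lug",w(B([(259,552)]),91))
im,g=disc()
m=(g>205).astype(np.uint8);k=[k for k in cv2.findContours(m,0,1)[0]]
c0=pix([[518,242,93]])[0]*4
k=max([k for k in k if abs(cv2.boundingRect(k)[0]+cv2.boundingRect(k)[2]/2-c0[0])<40 and abs(cv2.boundingRect(k)[1]+cv2.boundingRect(k)[3]/2-c0[1])<40],key=cv2.contourArea)
p=w((k[:,0]+.5)/4-.5,93).astype(np.float32);print("disc",cv2.fitEllipse(p),cv2.minEnclosingCircle(p))
# stop
A=lambda p:np.array(p)/7.5+[185,205]-.4
print("stop pts",w(A([(405,307),(227,283),(220,328),(443,360),(452,274),(408,269)]),18).round(1))
h=cv2.cvtColor(cv2.resize(im,None,fx=4,fy=4,interpolation=cv2.INTER_CUBIC),cv2.COLOR_BGR2HSV)
m=((h[...,2]>165)&(h[...,1]<60)).astype(np.uint8);m[:,:800]=0;m[:,1020:]=0;m[:930]=0;m[1040:]=0
k=max(cv2.findContours(m,0,1)[0],key=cv2.contourArea);p=w((k[:,0]+.5)/4-.5,18)
# fit L-shape: model signed dist to polygon
from scipy.optimize import least_squares
poly=np.array([(0,60),(-14,60),(-14,-14),(12,-14),(12,0),(0,0)],np.float32)
def f(v):
    c,s=np.cos(v[2]),np.sin(v[2]);q=(p-v[:2])@np.array([[c,-s],[s,c]])
    return [cv2.pointPolygonTest(poly,tuple(map(float,x)),True) for x in q]
o=least_squares(f,[423,-62,-.13],diff_step=1e-3,loss="soft_l1");print("stop fit",o.x[:2],np.degrees(o.x[2]),o.cost,len(p),np.mean(f(o.x)))
E
```

```text
screws [[618.4 361.5]
 [637.6 144.7]
 [421.7 126.2]
 [403.3 342.1]] c [520.3 243.6]
yaw 5.0208635971118225 4.96196752135786 216.3070387484967 217.20673844158227
lug [[388.58101476 232.43237401]]
disc ((519.3953857421875, 243.2740478515625), (221.18360900878906, 221.7404022216797), 91.4985122680664) ((519.4910888671875, 243.38284301757812), 111.69031524658203)
stop pts [[428.1 -52.1]
 [435.1   7.5]
 [420.2   9.3]
 [410.8 -65.1]
 [439.3 -67.5]
 [440.7 -52.8]]
stop fit [427.85729606 -51.94759639] -6.640117835341768 176.01684136999793 347 0.5945098521429566
```

```bash
cat >> h.py <<'E'
C=np.array([519.8,243.4]);TY=5.0;S=np.array([427.9,-52.0]);SY=-6.6
def port(save=None):
    "port angle about the disc axis, degrees in the tumbler frame (180 = over slot), dark arc width, clock"
    t=r.sense()["clock"];im=r.grab_frame("top")
    if save: cv2.imwrite(save,im)
    g=cv2.cvtColor(im,cv2.COLOR_BGR2GRAY).astype(np.float32);ph=np.radians(np.arange(0,360,1.));n=0
    v=np.zeros(360)
    for rr in(52,58,65,72,78):
        q=pix(np.c_[C[0]+rr*np.cos(ph),C[1]+rr*np.sin(ph),np.full(360,90.)]).astype(np.float32)
        v+=cv2.remap(g,q[:,0],q[:,1],1).ravel()<150
    d=v>=3
    a=np.degrees(np.angle((d*np.exp(1j*ph)).sum()))-TY
    return a%360,int(d.sum()),t
def P(rr,phi,z=0): a=np.radians(phi);return np.array([C[0]+rr*np.cos(a),C[1]+rr*np.sin(a),z])
E
python3 - <<'E'
from h import *
print(port());p=P(100,-130);print(p,goto(p[0],p[1],150,180))
E
```

```text
(np.float64(355.0), 69, 0.9)
[455.52123903 166.79555569   0.        ] (array([-0.3547, -0.2941,  0.1063]), array([  0. ,   0. , -22.9]))
```

Request:
carry_out:
  delta_pos:
    - [-0.0443,-0.0368,0.0133]
    - [-0.0887,-0.0735,0.0266]
    - [-0.133,-0.1103,0.04]
    - [-0.1774,-0.1471,0.0532]
    - [-0.2217,-0.1838,0.0664]
    - [-0.266,-0.2206,0.0797]
    - [-0.3103,-0.2573,0.093]
    - [-0.3547,-0.2941,0.1063]
  rot:
    - [0,0,-3]
    - [0,0,-6]
    - [0,0,-9]
    - [0,0,-12]
    - [0,0,-15]
    - [0,0,-18]
    - [0,0,-21]
    - [0,0,-22.9]
  claw: 0.0

```text
clock: 1.95
eef_pos: [456.4, 165.1, 149.9]
tcp_rot: [3.141, 0.001, -3.14]
contact_force: [0.7, 0.9, 0.4]
opening: -0.001
grasp_force: 0.0
```

Request:
carry_out:
  delta_pos:
    - [0,0,0]
    - [0,0,0]
  rot:
    - [0,0,0]
    - [0,0,0]

```text
clock: 2.2
eef_pos: [455.6, 166.8, 150.1]
tcp_rot: [3.141, -0.0, 3.14]
contact_force: [0.4, 0.1, -0.3]
opening: 0.005
grasp_force: 0.0
```

Run:
```python
from h import *
s=r.sense();print(s["eef_pos"],s["tcp_rot"],s["contact_force"],s["opening"],r.tips_ahead,s["clock"]);p=P(100,-130);print(goto(p[0],p[1],118,180))
```

```text
[455.59253485 166.76572046 150.08066503] [ 3.14133460e+00 -8.52890923e-05  3.13996397e+00] [ 0.42495944  0.09926507 -0.3150848 ] 0.004608996350017449 25.0 2.2
(array([0.0001, 0.    , 0.0321]), array([ 0.01, -0.  , -0.09]))
```

Request:
carry_out:
  delta_pos:
    - [0,0,0.016]
    - [0,0,0.028]
    - [0,0,0.03]
    - [0,0,0.032]
    - [0,0,0.033]
    - [0,0,0.034]
    - [0,0,0.035]
    - [0,0,0.035]
  rot:
    - [0,0,0]
    - [0,0,0]
    - [0,0,0]
    - [0,0,0]
    - [0,0,0]
    - [0,0,0]
    - [0,0,0]
    - [0,0,0]

```text
clock: 3.2
eef_pos: [455.7, 166.7, 115.2]
tcp_rot: [3.141, 0.0, 3.141]
contact_force: [-1.3, -1.5, 3.7]
opening: 0.001
grasp_force: 1.8
```

Run:
```python
from h import *
s=r.sense();print(s["contact_force"],s["eef_pos"])
p0=P(100,-130)
for f in(-124,-110,-87,-64,-41): d=P(100,f)-p0;print(f,round(-d[0]/1000,4),round(d[1]/1000,4))
```

```text
[-1.33681867 -1.46556403  3.67428334] [455.71659945 166.73704164 115.17075273]
-124 -0.0084 -0.0063
-110 -0.0301 -0.0174
-87 -0.0695 -0.0233
-64 -0.1081 -0.0133
-41 -0.1397 0.011
```

Request:
carry_out:
  delta_pos:
    - [-0.0084,-0.0063,0.001]
    - [-0.0301,-0.0174,0.0015]
    - [-0.0695,-0.0233,0.0015]
    - [-0.1081,-0.0133,0.001]
    - [-0.1397,0.011,-0.015]
    - [-0.15,0.02,-0.04]
    - [-0.15,0.02,-0.05]
    - [-0.15,0.02,-0.05]
  rot:
    - [0,0,0]
    - [0,0,0]
    - [0,0,0]
    - [0,0,0]
    - [0,0,0]
    - [0,0,0]
    - [0,0,0]
    - [0,0,0]

```text
clock: 4.2
eef_pos: [605.7, 185.8, 164.9]
tcp_rot: [-3.141, 0.0, 3.141]
contact_force: [0.4, -0.6, -0.4]
opening: 0.001
grasp_force: 0.0
```

Run:
```python
from h import *
for i in range(4): print(port("pics/spin.png" if i==0 else None))
```

```text
(np.float64(93.51206685026062), 167, 4.2)
(np.float64(97.82209306930419), 175, 4.25)
(np.float64(102.01717556987715), 181, 4.3)
(np.float64(105.81148080617912), 188, 4.35)
```

View pics/spin.png

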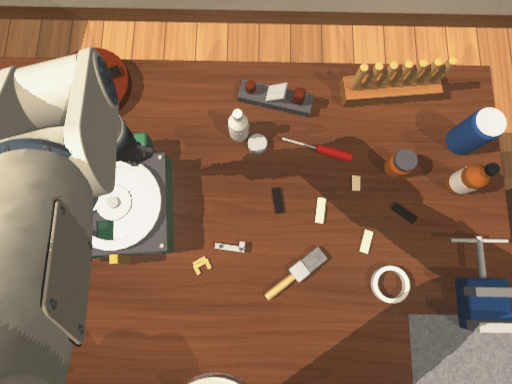

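The image shows the port at (105,228), moving at about 2.3 rad/s, with the forearm covering the left part of the disc. I'll let it coast, then touch.

Request:
carry_out:
  delta_pos:
    - [0.007,-0.006,0.01]
    - [0.014,-0.012,0.024]
    - [0.0216,-0.019,0.038]
    - [0.0216,-0.019,0.044]
    - [0.0216,-0.019,0.046]
    - [0.0216,-0.019,0.047]
    - [0.0216,-0.019,0.0475]
    - [0.0216,-0.019,0.048]
  rot:
    - [0,0,0]
    - [0,0,0]
    - [0,0,0]
    - [0,0,0]
    - [0,0,0]
    - [0,0,0]
    - [0,0,0]
    - [0,0,0]

```text
clock: 5.4
eef_pos: [584.4, 167.9, 117.5]
tcp_rot: [3.141, 0.001, -3.142]
contact_force: [0.4, 0.5, 1.3]
opening: 0.004
grasp_force: 0.9
```

Request:
carry_out:
  delta_pos:
    - [0,0,0.0005]
    - [0,0,0.001]
    - [0,0,0.0015]
    - [0,0,0.002]
    - [0,0,0.002]
    - [0,0,0.002]
  rot:
    - [0,0,0]
    - [0,0,0]
    - [0,0,0]
    - [0,0,0]
    - [0,0,0]
    - [0,0,0]

```text
clock: 6.15
eef_pos: [584.1, 167.7, 115.1]
tcp_rot: [-3.142, 0.0, 3.142]
contact_force: [1.5, -1.8, 3.6]
opening: -0.0
grasp_force: 2.0
```

Run:
```python
from h import *
s=r.sense();print(s["contact_force"],s["eef_pos"])
for i in range(2): print(port("pics/brk.png" if i==0 else None))
a=cv2.imread("pics/brk.png");cv2.imwrite("pics/brk2.png",cv2.resize(a[130:290,30:230],(600,480),interpolation=cv2.INTER_CUBIC))
```

```text
[ 1.46432618 -1.79265107  3.55545976] [584.08381409 167.69251122 115.0917548 ]
(np.float64(33.34770225077211), 271, 6.15)
(np.float64(33.34770225077211), 271, 6.2)
```

View pics/brk2.png

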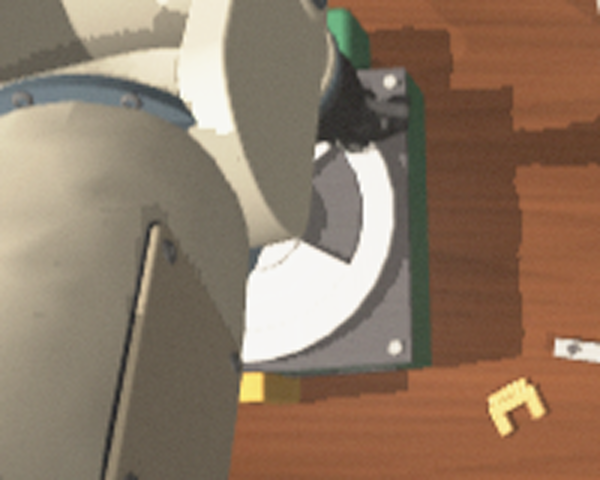

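Disc stopped: the port faces right, with its outer edge corners at crop (350,262) and about (345,150). I'll drag it clockwise by the difference.

```bash
python3 - <<'E'
from h import *
e=w([[350/3+30-.3,262/3+130-.3],[344/3+30-.3,152/3+130-.3]],93)-C
a=np.degrees(np.arctan2(e[:,1],e[:,0]));print(a,np.linalg.norm(e,axis=1),a.mean()-TY)
E
python3 - <<'E'
from h import *
p0=P(100,-50)
for f in np.linspace(-50,-140,10)[1:]: d=P(100,f)-p0;print(round(f),round(-d[0]/1000,4),round(d[1]/1000,4))
E
```

```text
[-112.78311029  -52.27735391] [87.83455827 88.20610388] -87.5302320977772
-60 0.0143 -0.01
-70 0.0301 -0.0174
-80 0.0469 -0.0219
-90 0.0643 -0.0234
-100 0.0816 -0.0219
-110 0.0985 -0.0174
-120 0.1143 -0.01
-130 0.1286 0.0
-140 0.1409 0.0123
```

Request:
carry_out:
  delta_pos:
    - [0.007,-0.0054,0.0005]
    - [0.0221,-0.0141,0.0005]
    - [0.0384,-0.02,0.0005]
    - [0.0555,-0.023,0.0005]
    - [0.073,-0.023,0.0005]
    - [0.0901,-0.02,0.0005]
    - [0.1016,-0.0163,0.0005]
    - [0.1065,-0.0141,0.0005]
  rot:
    - [0,0,0]
    - [0,0,0]
    - [0,0,0]
    - [0,0,0]
    - [0,0,0]
    - [0,0,0]
    - [0,0,0]
    - [0,0,0]

```text
clock: 7.25
eef_pos: [476.5, 153.9, 114.5]
tcp_rot: [-3.141, -0.001, -3.141]
contact_force: [-0.0, -2.6, 4.7]
opening: -0.0
grasp_force: 2.3
```

Run:
```python
from h import *
s=r.sense();print(s["contact_force"],s["eef_pos"]);v=s["eef_pos"][:2]-C;f=np.degrees(np.arctan2(v[1],v[0]));print(f,np.hypot(*v))
print(port("pics/d1.png"))
a=cv2.imread("pics/d1.png");cv2.imwrite("pics/d1b.png",cv2.resize(a[130:290,30:230],(600,480),interpolation=cv2.INTER_CUBIC))
for g in(-120,-125,-130,-135,-140,-145,-148): d=P(100,g)-np.r_[s["eef_pos"][:2],0];print(g,round(-d[0]/1000,4),round(d[1]/1000,4))
```

```text
[-0.0412444  -2.62454568  4.67745323] [476.50073066 153.91616191 114.46174494]
-115.82132298146412 99.40917464797022
(np.float64(257.010006258232), 206, 7.25)
-120 0.0067 0.0029
-125 0.0141 0.0076
-130 0.021 0.0129
-135 0.0274 0.0188
-140 0.0333 0.0252
-145 0.0386 0.0321
-148 0.0415 0.0365
```

View pics/d1b.png

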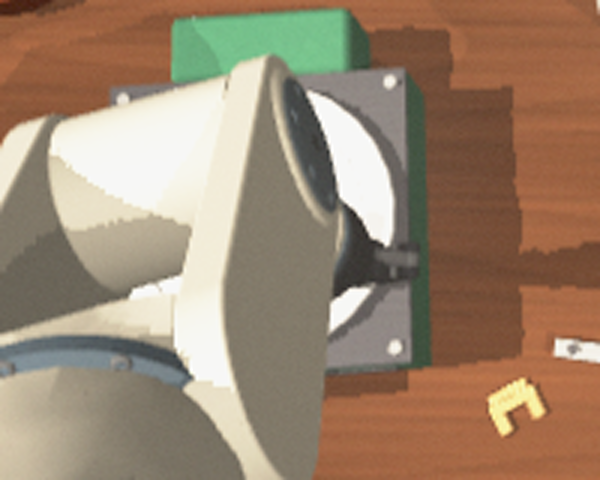

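The arm hides the port, so I'll finish the drag, lift gently, and look from clear.

Request:
carry_out:
  delta_pos:
    - [0.0067,0.0029,0]
    - [0.0141,0.0076,0]
    - [0.021,0.0129,0]
    - [0.0274,0.0188,0]
    - [0.0333,0.0252,0]
    - [0.0386,0.0321,0]
    - [0.0415,0.0365,0]
    - [0.0415,0.0365,0]
  rot:
    - [0,0,0]
    - [0,0,0]
    - [0,0,0]
    - [0,0,0]
    - [0,0,0]
    - [0,0,0]
    - [0,0,0]
    - [0,0,0]

```text
clock: 8.3
eef_pos: [435.6, 190.4, 114.4]
tcp_rot: [-3.141, -0.0, -3.141]
contact_force: [-2.2, -1.2, 4.8]
opening: 0.0
grasp_force: 2.3
```

Request:
carry_out:
  delta_pos:
    - [0,0,0]
    - [0,0,-0.0005]
    - [0,0,-0.001]
    - [0,0,-0.0015]
    - [0,0,-0.002]
    - [0,0,-0.0025]
    - [0,0,-0.003]
    - [0,0,-0.0035]
  rot:
    - [0,0,0]
    - [0,0,0]
    - [0,0,0]
    - [0,0,0]
    - [0,0,0]
    - [0,0,0]
    - [0,0,0]
    - [0,0,0]

```text
clock: 9.3
eef_pos: [435.9, 190.2, 118.0]
tcp_rot: [3.142, 0.0, 3.141]
contact_force: [-0.1, -0.0, 0.3]
opening: -0.0
grasp_force: 0.3
```

Request:
carry_out:
  delta_pos:
    - [0,0,-0.001]
    - [0,0,-0.002]
    - [0,0,-0.006]
    - [0,0,-0.02]
    - [0,-0.04,-0.03]
    - [0,-0.1,-0.03]
    - [0,-0.16,-0.03]
    - [0,-0.22,-0.03]
  rot:
    - [0,0,0]
    - [0,0,0]
    - [0,0,0]
    - [0,0,0]
    - [0,0,0]
    - [0,0,0]
    - [0,0,0]
    - [0,0,0]

```text
clock: 10.3
eef_pos: [436.2, -31.6, 149.2]
tcp_rot: [-3.141, 0.002, -3.141]
contact_force: [0.9, 0.5, -0.2]
opening: 0.002
grasp_force: 0.0
```

Run:
```python
from h import *
print(port("pics/d2.png"),port());print(r.sense()["eef_pos"])
a=cv2.imread("pics/d2.png");cv2.imwrite("pics/d2b.png",cv2.resize(a[130:290,30:230],(600,480),interpolation=cv2.INTER_CUBIC))
```

```text
(np.float64(177.5), 70, 10.3) (np.float64(177.5), 70, 10.35)
[436.12302164 -34.4923716  149.09166719]
```

View pics/d2b.png

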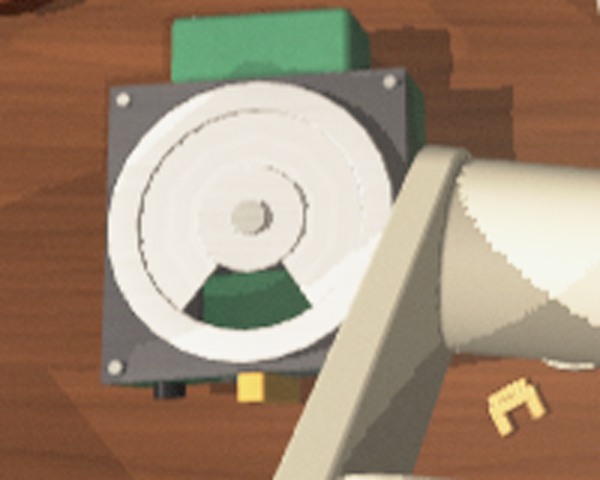

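The port lies over the slot at 177.5° (2.8 mm off) and is still; at crop (255,298) the view goes down into the casing. Next is the longest blank.

Run:
```python
from h import *
for b in creams(): print(np.round(b,1))
print(goto(522.7,-259.4,110,172.4))
```

```text
[ 241.  -680.2   76.5   20.8  -89.2]
[ 324.9 -666.5   49.5   19.8   89.7]
[ 444.6 -375.    59.4   24.1  -17.5]
[ 523.5 -259.9   68.9   24.2   -7.5]
[ 597.1 -354.6   42.9   23.5   -2.5]
[1119.7  398.    76.4   22.3  -88.8]
(array([-0.0877, -0.2265,  0.0391]), array([-0.01,  0.07,  7.29]))
```

Request:
carry_out:
  delta_pos:
    - [-0.018,-0.046,0.0]
    - [-0.036,-0.092,0.0]
    - [-0.054,-0.138,0.0]
    - [-0.072,-0.184,0.01]
    - [-0.0877,-0.2265,0.025]
    - [-0.0877,-0.2265,0.0391]
    - [-0.0877,-0.2265,0.0391]
    - [-0.0877,-0.2265,0.0391]
  rot:
    - [0,0,2]
    - [0,0,4]
    - [0,0,6]
    - [0,0,7.3]
    - [0,0,7.3]
    - [0,0,7.3]
    - [0,0,7.3]
    - [0,0,7.3]
  claw: 0.045

```text
clock: 11.45
eef_pos: [523.5, -254.8, 109.3]
tcp_rot: [3.141, -0.0, 3.016]
contact_force: [0.2, 0.4, 0.1]
opening: 0.53
grasp_force: 0.0
```

Request:
carry_out:
  delta_pos:
    - [0,0,0.03]
    - [0,0,0.06]
    - [0,0,0.075]
    - [0,0,0.08]
    - [0,0,0.083]
    - [0,0,0.084]
    - [0,0,0.084]
  rot:
    - [0,0,0]
    - [0,0,0]
    - [0,0,0]
    - [0,0,0]
    - [0,0,0]
    - [0,0,0]
    - [0,0,0]

```text
clock: 12.32
eef_pos: [523.8, -256.6, 25.4]
tcp_rot: [-3.141, 0.001, 3.014]
contact_force: [-0.2, -0.3, -0.2]
opening: 0.527
grasp_force: 0.0
```

Request:
carry_out:
  delta_pos:
    - [0,0,0]
    - [0,0,0]
    - [0,0,0]
    - [0,0,0]
    - [0,0,0]
    - [0,0,0]
  rot:
    - [0,0,0]
    - [0,0,0]
    - [0,0,0]
    - [0,0,0]
    - [0,0,0]
    - [0,0,0]
  claw: 0.0
  grip_force: 30

```text
clock: 13.08
eef_pos: [523.8, -256.5, 25.3]
tcp_rot: [-3.141, 0.001, 3.014]
contact_force: [-1.0, 0.2, 6.0]
opening: 0.25
grasp_force: 29.9
```

```bash
cat >> h.py <<'E'
def ST(x,y): a=np.radians(SY);return S+np.array([[np.cos(a),-np.sin(a)],[np.sin(a),np.cos(a)]])@[x,y]
E
python3 - <<'E'
from h import *
s=r.sense();print(s["eef_pos"],s["opening"],s["opening"]*85.4,s["contact_force"],np.degrees(s["tcp_rot"]))
p=ST(33.5+12,11+8);print(p);print("over",goto(p[0],p[1],80,180+SY))
E
```

```text
[ 523.8283796  -256.53153573   25.33551406] 0.24953339128580865 21.31015161580806 [-1.02851048  0.23699432  5.99323817] [-1.79986839e+02  3.40979681e-02  1.72693145e+02]
[475.28226669 -38.3555578 ]
over (array([ 0.0759,  0.2102, -0.0548]), array([-0.01,  0.03, -0.71]))
```

Request:
carry_out:
  delta_pos:
    - [0,0,-0.015]
    - [0,0,-0.04]
    - [0.012,0.035,-0.0548]
    - [0.03,0.083,-0.0548]
    - [0.048,0.133,-0.0548]
    - [0.065,0.18,-0.0548]
    - [0.0759,0.2102,-0.0548]
    - [0.0759,0.2102,-0.0548]
  rot:
    - [0,0,0]
    - [0,0,0]
    - [0,0,0]
    - [0,0,0]
    - [0,0,-0.7]
    - [0,0,-0.7]
    - [0,0,-0.7]
    - [0,0,-0.7]

```text
clock: 14.08
eef_pos: [474.5, -36.6, 80.3]
tcp_rot: [3.141, -0.0, 3.029]
contact_force: [0.4, -0.3, 0.1]
opening: 0.247
grasp_force: 29.6
```

Request:
carry_out:
  delta_pos:
    - [0,0,0]
    - [0,0,0]
  rot:
    - [0,0,0]
    - [0,0,0]

```text
clock: 14.32
eef_pos: [475.5, -39.1, 79.9]
tcp_rot: [-3.141, 0.001, 3.025]
contact_force: [0.3, 0.6, -0.5]
opening: 0.247
grasp_force: 29.6
```

Run:
```python
from h import *
s=r.sense();print(s["eef_pos"],s["opening"],s["contact_force"],s["grasp_force"],np.degrees(s["tcp_rot"]))
for c in("top","side"):
    a=r.grab_frame(c);q=pix([[475,-38,10]],c)[0].astype(int);x0=max(q[0]-50,0);y0=max(q[1]-50,0)
    cv2.imwrite(f"pics/st_{c}.png",cv2.resize(a[y0:y0+100,x0:x0+100],(400,400),interpolation=cv2.INTER_CUBIC))
cv2.imwrite("pics/st1.png",np.hstack([cv2.imread("pics/st_top.png"),cv2.imread("pics/st_side.png")]))
p=ST(33.5+6,11+4);print("near",goto(p[0],p[1],26.3,180+SY));
```

```text
[475.54207255 -39.1160954   79.93527512] 0.24651438767749898 [ 0.28727117  0.64795941 -0.5317611 ] 29.558049738407135 [-1.79993914e+02  4.03432982e-02  1.73334642e+02]
near (array([ 0.0061, -0.0033,  0.0534]), array([-0.  ,  0.01, -0.08]))
```

View pics/st1.png

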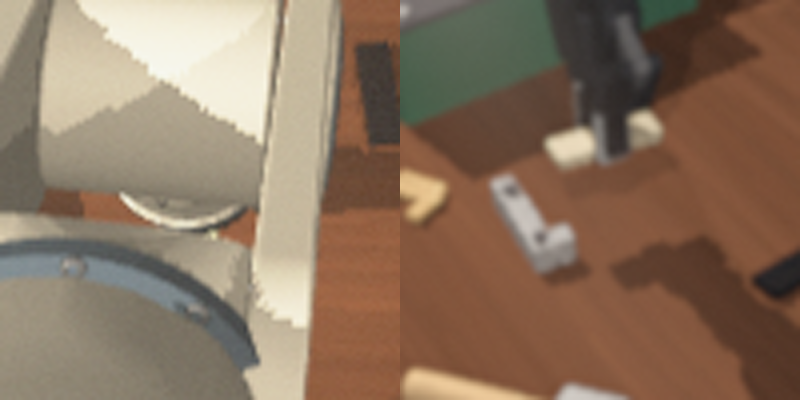

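The side view shows the blank held level and centred (right crop (605,140)), just out from the stop. I'll lower it and slide it home.

Request:
carry_out:
  delta_pos:
    - [0.003,-0.0017,0.025]
    - [0.0061,-0.0033,0.045]
    - [0.0061,-0.0033,0.052]
    - [0.0061,-0.0033,0.0538]
    - [0.0085,-0.0033,0.0538]
    - [0.0105,-0.0033,0.054]
    - [0.0121,-0.0033,0.054]
    - [0.0121,-0.0033,0.054]
  rot:
    - [0,0,0]
    - [0,0,0]
    - [0,0,0]
    - [0,0,0]
    - [0,0,0]
    - [0,0,0]
    - [0,0,0]
    - [0,0,0]

```text
clock: 15.42
eef_pos: [462.7, -40.1, 26.0]
tcp_rot: [3.142, 0.001, 3.026]
contact_force: [-0.5, -0.0, 0.1]
opening: 0.246
grasp_force: 29.6
```

Request:
carry_out:
  delta_pos:
    - [0.0005,-0.002,0]
    - [0.001,-0.004,0]
    - [0.001,-0.004,0]
  rot:
    - [0,0,0]
    - [0,0,0]
    - [0,0,0]

```text
clock: 15.8
eef_pos: [462.3, -43.3, 25.9]
tcp_rot: [3.14, 0.002, 3.025]
contact_force: [4.5, 9.5, -0.6]
opening: 0.243
grasp_force: 29.8
```

```bash
cat >> h.py <<'E'
def instop():
    s=r.sense();a=np.radians(SY);M=np.array([[np.cos(a),np.sin(a)],[-np.sin(a),np.cos(a)]])
    print("t",round(s["clock"],2),"tcp in stop",(M@(s["eef_pos"][:2]-S)).round(2),"z",s["eef_pos"][2].round(2),"F stop",(M@s["contact_force"][:2]).round(1),"Fz",s["contact_force"][2].round(1),"open",round(s["opening"]*85.4,2),s["grasp_force"].round(1))
E
python3 -c "
from h import *
instop()"
```

```text
Traceback (most recent call last):
  File "h.py", line 51, in instop
    print("t",round(s["clock"],2),"tcp in stop",(M@(s["eef_pos"][:2]-S)).round(2),"z",s["eef_pos"][2].round(2),"F stop",(M@s["contact_force"][:2]).round(1),"Fz",s["contact_force"][2].round(1),"open",round(s["opening"]*85.4,2),s["grasp_force"].round(1))
                                                                                                                                                                                                                                  ^^^^^^^^^^^^^^^^^^^^^^
AttributeError: 'float' object has no attribute 'round'
```

Request:
carry_out:
  delta_pos:
    - [0.001,0,0]
    - [0.002,0,0]
    - [0.003,0,0]
    - [0.003,0,0]
  rot:
    - [0,0,0]
    - [0,0,0]
    - [0,0,0]
    - [0,0,0]

```text
clock: 16.3
eef_pos: [462.1, -43.3, 26.4]
tcp_rot: [3.14, 0.007, 3.025]
contact_force: [10.2, 8.3, -4.4]
opening: 0.244
grasp_force: 29.5
```

```bash
sed -i 's/,s\["grasp_force"\].round(1)/,round(float(s["grasp_force"]),1)/; s/s\["eef_pos"\]\[2\].round(2)/round(float(s["eef_pos"][2]),2)/; s/s\["contact_force"\]\[2\].round(1)/round(float(s["contact_force"][2]),1)/' h.py
python3 -c "
from h import *
instop()"
```

```text
t 16.3 tcp in stop [32.93 12.59] z 26.44 F stop [9.1 9.4] Fz -4.4 open 20.86 29.5
```

Request:
carry_out:
  delta_pos:
    - [-0.001,0.001,0.0005]
    - [-0.0022,0.002,0.0008]
    - [-0.0022,0.002,0.0008]
  rot:
    - [0,0,0]
    - [0,0,0]
    - [0,0,0]

```text
clock: 16.68
eef_pos: [462.3, -42.2, 25.3]
tcp_rot: [-3.141, 0.003, 3.026]
contact_force: [6.0, -2.1, 1.7]
opening: 0.24
grasp_force: 30.2
```

Request:
carry_out:
  delta_pos:
    - [0,0,0]
    - [0,0,0]
    - [0,0,0]
    - [0,0,0]
    - [0,0,0]
    - [0,0,0]
  rot:
    - [0,0,0]
    - [0,0,0]
    - [0,0,0]
    - [0,0,0]
    - [0,0,0]
    - [0,0,0]
  claw: 0.04

```text
clock: 17.42
eef_pos: [460.6, -41.9, 24.9]
tcp_rot: [-3.142, -0.0, 3.026]
contact_force: [0.2, -0.1, 0.6]
opening: 0.47
grasp_force: 0.0
```

Run:
```python
from h import *
instop();print(np.degrees(r.sense()["tcp_rot"]))
for c in("side",):
    a=r.grab_frame(c);q=pix([[460,-43,10]],c)[0].astype(int);x0=max(q[0]-40,0);y0=max(q[1]-40,0)
    cv2.imwrite("pics/st2.png",cv2.resize(a[y0:y0+80,x0:x0+80],(480,480),interpolation=cv2.INTER_CUBIC))
```

```text
t 17.43 tcp in stop [31.29 13.82] z 24.87 F stop [ 0.2 -0.1] Fz 0.6 open 40.16 0.0
[-1.79999698e+02 -6.23753188e-03  1.73396779e+02]
```

View pics/st2.png

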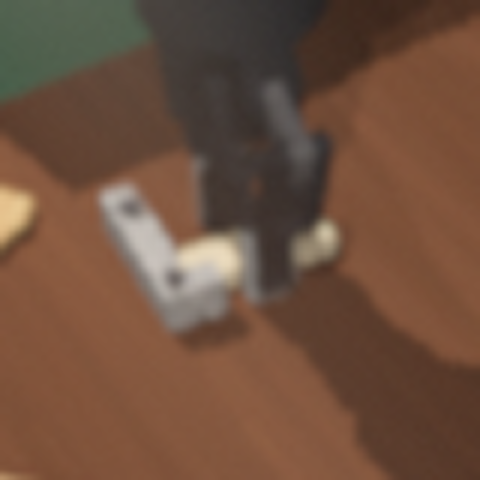

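The crop shows the blank in the corner, end on the long wall. Relaxing may have pulled it about 1 mm off the short wall, so I'll nudge it with one open finger, return, and re-grip.

Request:
carry_out:
  delta_pos:
    - [0,-0.004,-0.001]
    - [0,-0.008,-0.001]
    - [0,-0.01,-0.001]
    - [0,-0.0115,-0.001]
    - [0,-0.0115,-0.001]
    - [0,-0.006,-0.001]
    - [0,-0.001,-0.001]
    - [-0.002,-0.001,-0.001]
  rot:
    - [0,0,0]
    - [0,0,0]
    - [0,0,0]
    - [0,0,0]
    - [0,0,0]
    - [0,0,0]
    - [0,0,0]
    - [0,0,0]

```text
clock: 18.48
eef_pos: [462.2, -42.7, 25.8]
tcp_rot: [-3.142, -0.001, 3.027]
contact_force: [-1.1, 0.1, 0.4]
opening: 0.467
grasp_force: 0.0
```

Request:
carry_out:
  delta_pos:
    - [0,0,0]
    - [0,0,0]
    - [0,0,0]
  rot:
    - [0,0,0]
    - [0,0,0]
    - [0,0,0]

```text
clock: 18.85
eef_pos: [462.4, -43.2, 25.9]
tcp_rot: [-3.142, -0.0, 3.026]
contact_force: [0.4, -0.0, -0.7]
opening: 0.469
grasp_force: 0.0
```

Request:
carry_out:
  delta_pos:
    - [0,0,0]
    - [0,0,0]
    - [0,0,0]
    - [0,0,0]
    - [0,0,0]
    - [0,0,0]
  rot:
    - [0,0,0]
    - [0,0,0]
    - [0,0,0]
    - [0,0,0]
    - [0,0,0]
    - [0,0,0]
  claw: 0.0
  grip_force: 40

```text
clock: 19.6
eef_pos: [462.5, -43.2, 26.1]
tcp_rot: [-3.142, 0.0, 3.026]
contact_force: [-1.5, -0.8, 4.5]
opening: 0.24
grasp_force: 38.8
```

Request:
carry_out:
  delta_pos:
    - [0,0,-0.02]
    - [-0.005,0,-0.06]
    - [-0.005,0,-0.11]
    - [-0.005,0,-0.13]
    - [-0.005,0,-0.13]
  rot:
    - [0,0,0]
    - [0,0,0]
    - [0,0,0]
    - [0,0,0]
    - [0,0,0]

```text
clock: 20.23
eef_pos: [468.4, -43.8, 157.2]
tcp_rot: [3.142, 0.003, 3.026]
contact_force: [0.3, 0.4, -1.3]
opening: 0.239
grasp_force: 39.7
```

Run:
```python
from h import *
instop()
# drop pose: blank x tangential (tool y radial): tool yaw = TY+90 ; q6 check via yaw
p=P(67,180+TY);print(p)
for y in(95,):print(goto(p[0],p[1],150,y))
print(r.sense()["qpos"])
```

```text
t 20.23 tcp in stop [39.3  12.82] z 157.16 F stop [0.2 0.4] Fz -1.3 open 20.43 39.7
[453.05495523 237.56056524   0.        ]
(array([0.0477, 0.2777, 0.007 ]), array([ 0.14,  0.16, 78.39]))
[-9.63926276e-02  2.43509478e-01  2.04899726e+00  1.50391329e-05
  8.45728638e-01 -1.55185759e+00]
```

Request:
carry_out:
  delta_pos:
    - [0.005,0.03,0.0]
    - [0.011,0.066,0.0]
    - [0.018,0.104,0.0]
    - [0.025,0.144,0.0]
    - [0.032,0.184,0.0]
    - [0.038,0.22,0.0]
    - [0.043,0.252,0.0]
    - [0.0477,0.2777,0.0]
  rot:
    - [0,0,10]
    - [0,0,20]
    - [0,0,30]
    - [0,0,40]
    - [0,0,50]
    - [0,0,60]
    - [0,0,70]
    - [0,0,80.5]

```text
clock: 21.22
eef_pos: [451.0, 238.6, 154.1]
tcp_rot: [-3.139, 0.001, 1.616]
contact_force: [0.0, -0.5, 0.4]
opening: 0.241
grasp_force: 39.7
```

Request:
carry_out:
  delta_pos:
    - [0,0,0]
    - [0,0,0]
    - [0,0,0]
  rot:
    - [0,0,0]
    - [0,0,0]
    - [0,0,0]

```text
clock: 21.6
eef_pos: [451.8, 236.7, 155.4]
tcp_rot: [-3.141, 0.001, 1.622]
contact_force: [0.3, 0.0, 0.4]
opening: 0.241
grasp_force: 39.7
```

Run:
```python
from h import *
s=r.sense();print(s["eef_pos"],np.degrees(s["tcp_rot"]),s["opening"],s["grasp_force"])
p=P(67,182.5);print(goto(p[0],p[1],122,92.5))
a=r.grab_frame("side");q=pix([[453,237,93]],"side")[0].astype(int);x0=max(q[0]-50,0);y0=max(q[1]-50,0)
cv2.imwrite("pics/dr.png",cv2.resize(a[y0:y0+100,x0:x0+120],(720,600),interpolation=cv2.INTER_CUBIC))
```

```text
[451.79052023 236.68403964 155.3635788 ] [-1.79947978e+02  3.44833077e-02  9.29585794e+01] 0.2411994249941509 39.74185824394226
(array([0.0038, 0.0013, 0.0334]), array([-0.05,  0.03,  0.46]))
```

View pics/dr.png

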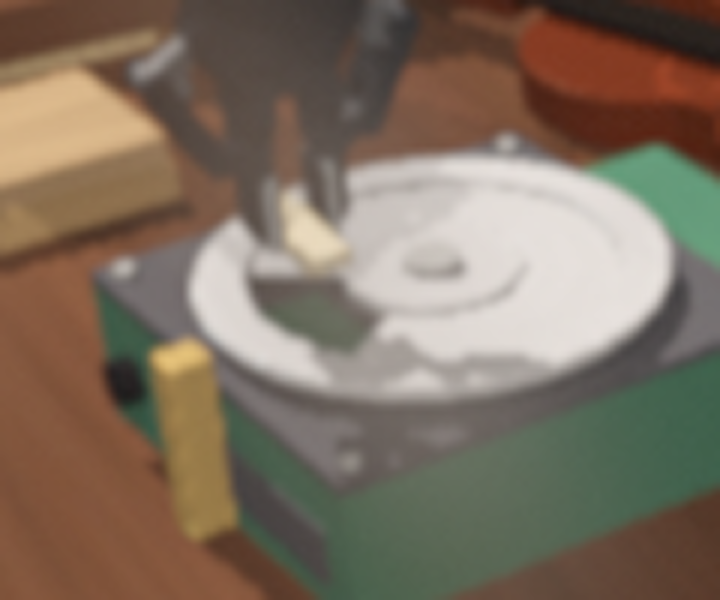

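The blank sits tangentially above the open port (crop (315,230)). I'll lower it and release.

Request:
carry_out:
  delta_pos:
    - [0.0038,0.0013,0.015]
    - [0.0038,0.0013,0.028]
    - [0.0038,0.0013,0.034]
    - [0.0038,0.0013,0.035]
    - [0.0038,0.0013,0.035]
  rot:
    - [0,0,0.4]
    - [0,0,0.4]
    - [0,0,0.4]
    - [0,0,0.4]
    - [0,0,0.4]

```text
clock: 22.28
eef_pos: [453.2, 241.6, 120.9]
tcp_rot: [3.142, -0.0, 1.614]
contact_force: [1.0, -0.3, -0.4]
opening: 0.237
grasp_force: 39.7
```

Request:
carry_out:
  delta_pos:
    - [0,0,0]
    - [0,0,0]
    - [0,0,0]
    - [0,0,0]
    - [0,0,-0.005]
    - [0,0,-0.02]
    - [0,0,-0.04]
    - [0,0,-0.04]
  rot:
    - [0,0,0]
    - [0,0,0]
    - [0,0,0]
    - [0,0,0]
    - [0,0,0]
    - [0,0,0]
    - [0,0,0]
    - [0,0,0]
  claw: 0.05

```text
clock: 23.28
eef_pos: [454.3, 242.2, 162.9]
tcp_rot: [3.138, -0.002, 1.614]
contact_force: [-0.1, -0.3, 0.2]
opening: 0.585
grasp_force: 0.0
```

Run:
```python
from h import *
instop()
a=r.grab_frame("side");q=pix([[453,237,93]],"side")[0].astype(int);x0=max(q[0]-50,0);y0=max(q[1]-50,0)
cv2.imwrite("pics/dr2.png",cv2.resize(a[y0:y0+100,x0:x0+120],(720,600),interpolation=cv2.INTER_CUBIC))
for b in creams(): print(np.round(b,1))
```

```text
t 23.27 tcp in stop [ -7.59 295.25] z 162.93 F stop [-0.  -0.3] Fz 0.2 open 49.95 0.0
[ 240.5 -680.3   77.2   21.3   89.9]
[ 444.8 -374.5   59.1   22.8  -17.4]
[452.9 256.1  82.5  30.7 -67.3]
[534.5 275.8  32.4  30.5  12.7]
[ 597.1 -354.7   42.6   24.    -3.7]
[1119.9  367.8   82.    23.2  -88.8]
```

View pics/dr2.png

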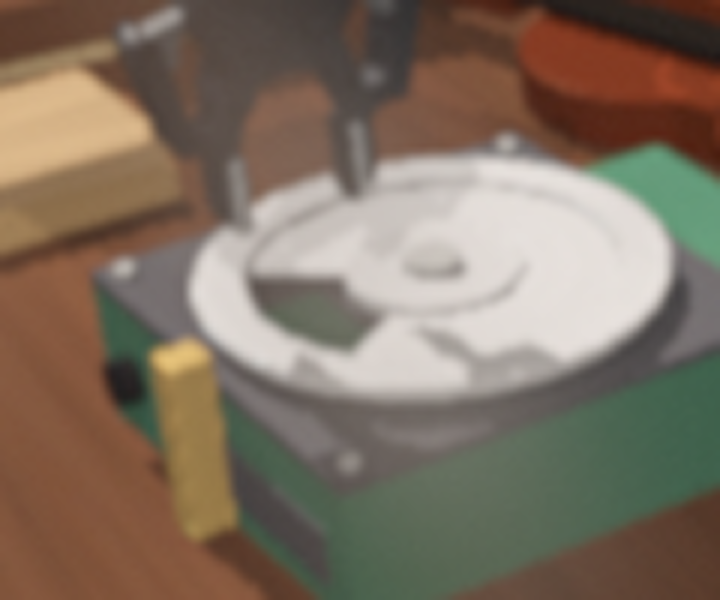

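The port is empty and the disc undisturbed, so blank_67 went in. Next is blank_58.

Run:
```python
from h import *
print(goto(444.8,-374.2,100,162.6))
```

```text
(array([-0.6148, -0.0352,  0.061 ]), array([ 5.000e-02,  1.000e-02, -7.011e+01]))
```

Request:
carry_out:
  delta_pos:
    - [-0.03,-0.001,-0.01]
    - [-0.085,-0.004,-0.01]
    - [-0.145,-0.008,-0.01]
    - [-0.205,-0.012,-0.01]
    - [-0.265,-0.015,-0.01]
    - [-0.325,-0.018,-0.01]
    - [-0.385,-0.022,-0.01]
    - [-0.445,-0.025,0]
  rot:
    - [0,0,-8]
    - [0,0,-16]
    - [0,0,-25]
    - [0,0,-34]
    - [0,0,-43]
    - [0,0,-52]
    - [0,0,-61]
    - [0,0,-70.1]

```text
clock: 24.38
eef_pos: [447.9, -185.4, 163.4]
tcp_rot: [3.142, 0.0, 2.827]
contact_force: [2.8, 0.6, -0.0]
opening: 0.584
grasp_force: 0.0
```

Run:
```python
from h import *
print(goto(444.8,-374.2,100,162.6))
```

```text
(array([-0.0555, -0.1805,  0.0634]), array([ 0.  ,  0.02, -0.64]))
```

Request:
carry_out:
  delta_pos:
    - [-0.015,-0.05,0.01]
    - [-0.03,-0.1,0.025]
    - [-0.045,-0.145,0.045]
    - [-0.05,-0.165,0.06]
    - [-0.05,-0.165,0.06]
    - [-0.05,-0.165,0.06]
    - [-0.05,-0.165,0.06]
  rot:
    - [0,0,0]
    - [0,0,0]
    - [0,0,0]
    - [0,0,0]
    - [0,0,0]
    - [0,0,0]
    - [0,0,0]

```text
clock: 25.25
eef_pos: [444.2, -354.8, 104.2]
tcp_rot: [-3.142, 0.0, 2.823]
contact_force: [0.5, 0.8, -0.1]
opening: 0.586
grasp_force: 0.0
```

Run:
```python
from h import *
instop();print(goto(444.8,-374.2,26.5,162.6), r.sense()["qvel"].round(3) if hasattr(r.sense()["qvel"],"round") else r.sense()["qvel"])
```

```text
t 25.25 tcp in stop [  50.96 -298.95] z 104.19 F stop [0.4 0.8] Fz -0.1 open 50.05 0.0
(array([-0.0066, -0.0182,  0.0777]), array([-0.  ,  0.03, -0.86])) [-0.002 -0.001 -0.005 -0.002 -0.001 -0.002]
```

Request:
carry_out:
  delta_pos:
    - [-0.004,-0.01,0.01]
    - [-0.0066,-0.0182,0.03]
    - [-0.0066,-0.0182,0.055]
    - [-0.0066,-0.0182,0.07]
    - [-0.0066,-0.0182,0.0755]
    - [-0.0066,-0.0182,0.0775]
    - [-0.0066,-0.0182,0.0775]
  rot:
    - [0,0,-0.9]
    - [0,0,-0.9]
    - [0,0,-0.9]
    - [0,0,-0.9]
    - [0,0,-0.9]
    - [0,0,-0.9]
    - [0,0,-0.9]

```text
clock: 26.12
eef_pos: [444.6, -375.5, 26.5]
tcp_rot: [-3.141, 0.001, 2.837]
contact_force: [-0.7, -0.2, -0.2]
opening: 0.586
grasp_force: 0.0
```

Request:
carry_out:
  delta_pos:
    - [0,0,0]
    - [0,0,0]
    - [0,0,0]
    - [0,0,0]
    - [0,0,0]
    - [0,0,0]
    - [0,0,0]
  rot:
    - [0,0,0]
    - [0,0,0]
    - [0,0,0]
    - [0,0,0]
    - [0,0,0]
    - [0,0,0]
    - [0,0,0]
  claw: 0.0

```text
clock: 27.0
eef_pos: [444.6, -375.5, 26.9]
tcp_rot: [-3.141, 0.001, 2.837]
contact_force: [-1.3, 0.6, 7.5]
opening: 0.237
grasp_force: 39.5
```

Run:
```python
from h import *
instop();p=ST(29+8,11+7);print("over",goto(p[0],p[1],80,180+SY))
```

```text
t 27.0 tcp in stop [  53.82 -319.46] z 26.85 F stop [-1.3  0.4] Fz 7.5 open 20.24 39.5
over (array([ 0.0799,  0.3283, -0.0534]), array([ -0.03,   0.05, -10.83]))
```

Request:
carry_out:
  delta_pos:
    - [0,0,-0.015]
    - [0.0,0.01,-0.04]
    - [0.012,0.05,-0.0534]
    - [0.026,0.107,-0.0534]
    - [0.04,0.164,-0.0534]
    - [0.054,0.221,-0.0534]
    - [0.068,0.278,-0.0534]
    - [0.0799,0.3283,-0.0534]
  rot:
    - [0,0,0]
    - [0,0,-1]
    - [0,0,-3]
    - [0,0,-5]
    - [0,0,-7]
    - [0,0,-9]
    - [0,0,-10.8]
    - [0,0,-10.8]

```text
clock: 28.0
eef_pos: [466.6, -36.2, 80.5]
tcp_rot: [3.141, 0.001, 3.026]
contact_force: [0.2, -0.4, -1.6]
opening: 0.241
grasp_force: 39.3
```

Request:
carry_out:
  delta_pos:
    - [0,0,0]
    - [0,0,0]
    - [0,0,0]
    - [0,0,0]
  rot:
    - [0,0,0]
    - [0,0,0]
    - [0,0,0]
    - [0,0,0]

```text
clock: 28.5
eef_pos: [466.4, -39.1, 79.6]
tcp_rot: [-3.142, 0.0, 3.024]
contact_force: [0.8, 0.3, -0.4]
opening: 0.241
grasp_force: 39.4
```

Run:
```python
from h import *
instop();p=ST(29+5,11+5);print("near",goto(p[0],p[1],26.9,180+SY))
```

```text
t 28.5 tcp in stop [36.77 17.21] z 79.56 F stop [0.7 0.4] Fz -0.4 open 20.62 39.4
near (array([ 0.0028, -0.0012,  0.0527]), array([-0.  ,  0.  , -0.14]))
```

Request:
carry_out:
  delta_pos:
    - [0.0028,-0.0012,0.025]
    - [0.0028,-0.0012,0.045]
    - [0.0028,-0.0012,0.051]
    - [0.0028,-0.0012,0.0527]
    - [0.0028,-0.003,0.0527]
    - [0.0028,-0.0045,0.0527]
    - [0.0028,-0.0055,0.0527]
    - [0.0028,-0.0055,0.0527]
  rot:
    - [0,0,0]
    - [0,0,0]
    - [0,0,0]
    - [0,0,0]
    - [0,0,0]
    - [0,0,0]
    - [0,0,0]
    - [0,0,0]

```text
clock: 29.5
eef_pos: [463.4, -43.2, 27.0]
tcp_rot: [3.141, 0.001, 3.025]
contact_force: [1.3, 1.1, 0.8]
opening: 0.238
grasp_force: 39.5
```

Request:
carry_out:
  delta_pos:
    - [0.002,0,0]
    - [0.004,0,0]
    - [0.006,0,0]
    - [0.0065,0,0]
    - [0.0065,0,0]
  rot:
    - [0,0,0]
    - [0,0,0]
    - [0,0,0]
    - [0,0,0]
    - [0,0,0]

```text
clock: 30.12
eef_pos: [457.9, -42.6, 27.1]
tcp_rot: [3.141, 0.003, 3.026]
contact_force: [5.0, 2.0, -0.9]
opening: 0.236
grasp_force: 39.2
```

Run:
```python
from h import *
instop()
```

```text
t 30.12 tcp in stop [28.75 12.81] z 27.09 F stop [4.7 2.5] Fz -0.9 open 20.16 39.2
```

Request:
carry_out:
  delta_pos:
    - [0.0005,-0.001,0]
    - [0.001,-0.002,0]
    - [0.001,-0.002,0]
    - [0,-0.001,0.0005]
    - [0,-0.001,0.001]
  rot:
    - [0,0,0]
    - [0,0,0]
    - [0,0,0]
    - [0,0,0]
    - [0,0,0]

```text
clock: 30.75
eef_pos: [458.0, -42.9, 26.7]
tcp_rot: [3.141, 0.003, 3.025]
contact_force: [0.7, 8.9, 20.1]
opening: 0.239
grasp_force: 42.0
```

Request:
carry_out:
  delta_pos:
    - [0,0,0]
    - [0,0,0]
    - [0,0,0]
    - [0,0,0]
    - [0,0,0]
  rot:
    - [0,0,0]
    - [0,0,0]
    - [0,0,0]
    - [0,0,0]
    - [0,0,0]
  claw: 0.04

```text
clock: 31.38
eef_pos: [456.3, -43.5, 25.7]
tcp_rot: [-3.142, -0.0, 3.026]
contact_force: [0.2, 0.3, 0.2]
opening: 0.47
grasp_force: 0.0
```

Run:
```python
from h import *
instop();p=ST(29,12.7);print("grip",goto(p[0],p[1],26.5,180+SY))
```

```text
t 31.38 tcp in stop [27.26 11.67] z 25.71 F stop [0.1 0.3] Fz 0.2 open 40.12 0.0
grip (array([-0.0017,  0.001 , -0.0008]), array([-0.  , -0.01, -0.04]))
```

Request:
carry_out:
  delta_pos:
    - [0,-0.004,-0.0008]
    - [0,-0.007,-0.0008]
    - [0,-0.0085,-0.0008]
    - [0,-0.0095,-0.0008]
    - [0,-0.0095,-0.0008]
    - [-0.0017,-0.004,-0.0008]
    - [-0.0017,0.001,-0.0008]
    - [-0.0017,0.001,-0.0008]
  rot:
    - [0,0,0]
    - [0,0,0]
    - [0,0,0]
    - [0,0,0]
    - [0,0,0]
    - [0,0,0]
    - [0,0,0]
    - [0,0,0]

```text
clock: 32.38
eef_pos: [458.0, -42.3, 26.5]
tcp_rot: [-3.141, -0.0, 3.027]
contact_force: [-0.2, 0.2, -0.1]
opening: 0.471
grasp_force: 0.0
```

Request:
carry_out:
  delta_pos:
    - [0,0,0]
    - [0,0,0]
    - [0,0,0]
  rot:
    - [0,0,0]
    - [0,0,0]
    - [0,0,0]

```text
clock: 32.75
eef_pos: [458.2, -42.8, 26.6]
tcp_rot: [-3.142, -0.0, 3.026]
contact_force: [0.1, 0.1, -0.5]
opening: 0.465
grasp_force: 0.0
```

Request:
carry_out:
  delta_pos:
    - [0,0,0]
    - [0,0,0]
    - [0,0,0]
    - [0,0,0]
    - [0,0,0]
    - [0,0,0]
  rot:
    - [0,0,0]
    - [0,0,0]
    - [0,0,0]
    - [0,0,0]
    - [0,0,0]
    - [0,0,0]
  claw: 0.0

```text
clock: 33.5
eef_pos: [458.3, -42.8, 26.8]
tcp_rot: [-3.142, 0.0, 3.026]
contact_force: [-1.5, -0.7, 5.7]
opening: 0.244
grasp_force: 38.5
```

Request:
carry_out:
  delta_pos:
    - [0,0,-0.02]
    - [-0.005,0,-0.06]
    - [-0.005,0,-0.11]
    - [-0.005,0,-0.13]
    - [-0.005,0,-0.13]
    - [-0.005,0,-0.13]
  rot:
    - [0,0,0]
    - [0,0,0]
    - [0,0,0]
    - [0,0,0]
    - [0,0,0]
    - [0,0,0]

```text
clock: 34.25
eef_pos: [462.5, -43.2, 155.6]
tcp_rot: [-3.142, -0.001, 3.026]
contact_force: [0.2, 0.3, -0.3]
opening: 0.24
grasp_force: 39.5
```

Run:
```python
from h import *
instop();p=P(67,182.5);print(goto(p[0],p[1],157,92.5))
```

```text
t 34.25 tcp in stop [33.41 12.7 ] z 155.63 F stop [0.2 0.3] Fz -0.3 open 20.46 39.5
(array([ 0.0424,  0.2807, -0.0013]), array([-5.000e-02, -6.000e-02,  8.086e+01]))
```

Request:
carry_out:
  delta_pos:
    - [0.004,0.03,0.0]
    - [0.01,0.066,0.0]
    - [0.016,0.104,0.0]
    - [0.022,0.144,0.0]
    - [0.028,0.184,0.0]
    - [0.034,0.22,0.0]
    - [0.039,0.252,0.0]
    - [0.0424,0.2807,0.0]
  rot:
    - [0,0,10]
    - [0,0,20]
    - [0,0,30]
    - [0,0,40]
    - [0,0,50]
    - [0,0,60]
    - [0,0,70]
    - [0,0,80.5]

```text
clock: 35.25
eef_pos: [452.5, 241.3, 154.8]
tcp_rot: [-3.139, 0.001, 1.615]
contact_force: [-0.1, 0.4, -0.1]
opening: 0.239
grasp_force: 39.5
```

Request:
carry_out:
  delta_pos:
    - [0,0,0]
    - [0,0,0]
    - [0,0,0]
    - [0,0,0]
  rot:
    - [0,0,0]
    - [0,0,0]
    - [0,0,0]
    - [0,0,0]

```text
clock: 35.75
eef_pos: [453.5, 239.7, 156.5]
tcp_rot: [-3.141, 0.0, 1.621]
contact_force: [0.7, 0.0, -0.7]
opening: 0.24
grasp_force: 39.5
```

Run:
```python
from h import *
instop();p=P(67,182.5);print(goto(p[0],p[1],120.5,92.5))
```

```text
t 35.75 tcp in stop [ -8.07 292.74] z 156.47 F stop [0.7 0.1] Fz -0.7 open 20.52 39.5
(array([ 0.0008, -0.0006,  0.036 ]), array([-0.01,  0.01,  0.36]))
```

Request:
carry_out:
  delta_pos:
    - [0.0008,-0.0006,0.015]
    - [0.0008,-0.0006,0.028]
    - [0.0008,-0.0006,0.034]
    - [0.0008,-0.0006,0.036]
    - [0.0008,-0.0006,0.036]
  rot:
    - [0,0,0.4]
    - [0,0,0.4]
    - [0,0,0.4]
    - [0,0,0.4]
    - [0,0,0.4]

```text
clock: 36.38
eef_pos: [452.9, 241.3, 120.5]
tcp_rot: [-3.142, 0.0, 1.614]
contact_force: [0.4, 0.2, -0.3]
opening: 0.245
grasp_force: 39.5
```

Request:
carry_out:
  delta_pos:
    - [0,0,0]
    - [0,0,0]
    - [0,0,0]
    - [0,0,0]
    - [0,0,-0.005]
    - [0,0,-0.02]
    - [0,0,-0.04]
    - [0,0,-0.04]
  rot:
    - [0,0,0]
    - [0,0,0]
    - [0,0,0]
    - [0,0,0]
    - [0,0,0]
    - [0,0,0]
    - [0,0,0]
    - [0,0,0]
  claw: 0.05

```text
clock: 37.38
eef_pos: [454.0, 241.8, 162.6]
tcp_rot: [3.138, -0.002, 1.614]
contact_force: [-0.2, -0.8, 0.4]
opening: 0.586
grasp_force: 0.0
```

Request:
carry_out:
  delta_pos:
    - [-0.03,0,0]
    - [-0.085,0.01,0]
    - [-0.145,0.02,0]
    - [-0.205,0.03,0]
    - [-0.265,0.04,0]
    - [-0.325,0.05,0]
    - [-0.385,0.06,0]
    - [-0.4,0.06,0]
  rot:
    - [0,0,-8]
    - [0,0,-17]
    - [0,0,-26]
    - [0,0,-35]
    - [0,0,-44]
    - [0,0,-53]
    - [0,0,-62]
    - [0,0,-70]

```text
clock: 38.38
eef_pos: [530.5, -159.3, 160.4]
tcp_rot: [-3.141, 0.001, 2.837]
contact_force: [-0.8, -0.4, 0.2]
opening: 0.584
grasp_force: 0.0
```

Run:
```python
from h import *
instop();print(port("pics/d3.png"))
for b in creams(): print(np.round(b,1))
a=cv2.imread("pics/d3.png");cv2.imwrite("pics/d3b.png",cv2.resize(a[60:320,30:430],(800,520),interpolation=cv2.INTER_CUBIC))
print(r.sense()["eef_pos"])
```

```text
t 38.38 tcp in stop [114.3  -94.77] z 160.37 F stop [-0.8 -0.5] Fz 0.2 open 49.85 0.0
(np.float64(177.5), 70, 38.375)
[ 597.5 -202.4   75.4   12.7   72.7]
[ 529.90942977 -157.70788082  160.16725807]
```

View pics/d3b.png

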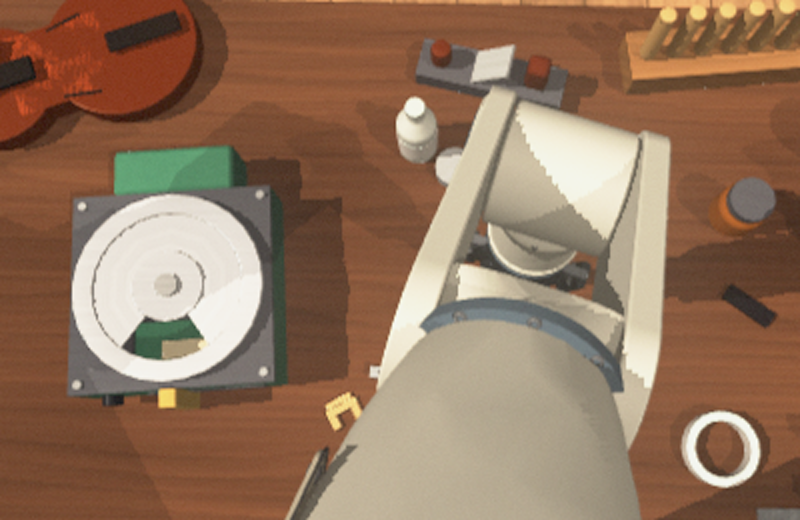

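Inside the port (crop (185,348)) a dropped blank shows in the casing, and the port is still aligned. The arm covers blank_40, so I'll check it with the side camera.

```bash
sed -i 's|p=w((k\[:,0\]+.5)/4-.5,z).astype|p=w((k[:,0]+.5)/4-.5,z,c).astype|' h.py
python3 - <<'E'
from h import *
for b in creams("side",4): print(np.round(b,1))
print(pix([[597,-354.5,4]],"side"))
for d in r.recognise("blank_40","side")[:4]: print(d)
print(goto(596.5,-354.2,100,177))
E
```

```text
[ 599.3 -353.1   43.3   29.    -4.9]
[[340.00950189 285.91685764]]
{'box': [347.5, 326.8, 362.6, 356.8], 'p': 0.92}
{'box': [255.8, 232.2, 276.4, 253.8], 'p': 0.78}
{'box': [328.8, 281.0, 349.9, 292.7], 'p': 0.57}
(array([-0.1244, -0.1688,  0.06  ]), array([  0.02,  -0.05, -14.77]))
```

Request:
carry_out:
  delta_pos:
    - [-0.03,-0.042,0.01]
    - [-0.065,-0.084,0.02]
    - [-0.1,-0.126,0.035]
    - [-0.1299,-0.1682,0.05]
    - [-0.1299,-0.1682,0.06]
    - [-0.1299,-0.1682,0.06]
    - [-0.1299,-0.1682,0.06]
  rot:
    - [0,0,-4]
    - [0,0,-8]
    - [0,0,-12]
    - [0,0,-14.3]
    - [0,0,-14.3]
    - [0,0,-14.3]
    - [0,0,-14.3]

```text
clock: 39.45
eef_pos: [603.3, -353.5, 101.0]
tcp_rot: [3.141, -0.0, 3.086]
contact_force: [0.7, -0.2, 0.2]
opening: 0.584
grasp_force: 0.0
```

Run:
```python
from h import *
instop();print(r.sense()["eef_pos"],goto(602.3,-354.6,26.8,176.5))
```

```text
t 39.45 tcp in stop [ 208.89 -279.31] z 101.01 F stop [ 0.7 -0.1] Fz 0.2 open 49.89 0.0
[ 603.30703411 -353.46950168  101.0054734 ] (array([ 0.0009, -0.0012,  0.0742]), array([ 0.02, -0.02,  0.3 ]))
```

Request:
carry_out:
  delta_pos:
    - [0.0009,-0.0012,0.025]
    - [0.0009,-0.0012,0.05]
    - [0.0009,-0.0012,0.066]
    - [0.0009,-0.0012,0.072]
    - [0.0009,-0.0012,0.0742]
    - [0.0009,-0.0012,0.0742]
  rot:
    - [0,0,0.3]
    - [0,0,0.3]
    - [0,0,0.3]
    - [0,0,0.3]
    - [0,0,0.3]
    - [0,0,0.3]

```text
clock: 40.2
eef_pos: [602.7, -356.7, 27.1]
tcp_rot: [-3.141, 0.001, 3.08]
contact_force: [0.0, 0.3, -1.3]
opening: 0.589
grasp_force: 0.0
```

Request:
carry_out:
  delta_pos:
    - [0,0,0]
    - [0,0,0]
    - [0,0,0]
    - [0,0,0]
    - [0,0,0]
    - [0,0,0]
    - [0,0,0]
  rot:
    - [0,0,0]
    - [0,0,0]
    - [0,0,0]
    - [0,0,0]
    - [0,0,0]
    - [0,0,0]
    - [0,0,0]
  claw: 0.0

```text
clock: 41.08
eef_pos: [602.7, -356.8, 27.1]
tcp_rot: [-3.141, 0.001, 3.08]
contact_force: [-1.7, 0.1, 6.1]
opening: 0.241
grasp_force: 39.7
```

Run:
```python
from h import *
instop();p=ST(25.5+8,12.7+4);print("over",goto(p[0],p[1],80,180+SY))
```

```text
t 41.08 tcp in stop [ 208.63 -282.67] z 27.14 F stop [-1.7 -0.1] Fz 6.1 open 20.56 39.7
over (array([ 0.1588,  0.3083, -0.0532]), array([-0.03,  0.05,  3.06]))
```

Request:
carry_out:
  delta_pos:
    - [0,0,-0.015]
    - [0.005,0.01,-0.04]
    - [0.03,0.058,-0.0532]
    - [0.057,0.11,-0.0532]
    - [0.084,0.163,-0.0532]
    - [0.11,0.214,-0.0532]
    - [0.137,0.266,-0.0532]
    - [0.1588,0.3083,-0.0532]
  rot:
    - [0,0,0]
    - [0,0,1]
    - [0,0,2]
    - [0,0,3]
    - [0,0,3]
    - [0,0,3]
    - [0,0,3]
    - [0,0,3]

```text
clock: 42.08
eef_pos: [461.9, -37.4, 80.3]
tcp_rot: [3.141, 0.001, 3.028]
contact_force: [1.2, -0.2, 0.1]
opening: 0.237
grasp_force: 39.2
```

Request:
carry_out:
  delta_pos:
    - [0,0,0]
    - [0,0,0]
    - [0,0,0]
    - [0,0,0]
  rot:
    - [0,0,0]
    - [0,0,0]
    - [0,0,0]
    - [0,0,0]

```text
clock: 42.58
eef_pos: [463.2, -39.8, 79.6]
tcp_rot: [-3.142, 0.0, 3.026]
contact_force: [-0.1, 0.1, 0.1]
opening: 0.238
grasp_force: 39.2
```

Run:
```python
from h import *
instop();p=ST(25.5+5,12.7+3.5);print("near",goto(p[0],p[1],27.1,180+SY))
```

```text
t 42.58 tcp in stop [33.7  16.17] z 79.62 F stop [-0.1  0.1] Fz 0.1 open 20.3 39.2
near (array([0.0032, 0.    , 0.0525]), array([-0.  ,  0.02, -0.01]))
```

Request:
carry_out:
  delta_pos:
    - [0.0032,0,0.025]
    - [0.0032,0,0.045]
    - [0.0032,0,0.051]
    - [0.0032,0,0.0525]
    - [0.0032,-0.0015,0.0525]
    - [0.0032,-0.003,0.0525]
    - [0.0032,-0.004,0.0525]
    - [0.0032,-0.004,0.0525]
  rot:
    - [0,0,0]
    - [0,0,0]
    - [0,0,0]
    - [0,0,0]
    - [0,0,0]
    - [0,0,0]
    - [0,0,0]
    - [0,0,0]

```text
clock: 43.58
eef_pos: [459.4, -42.7, 27.3]
tcp_rot: [3.142, 0.001, 3.027]
contact_force: [0.2, 0.4, -0.2]
opening: 0.242
grasp_force: 39.3
```

Request:
carry_out:
  delta_pos:
    - [0.002,0,0]
    - [0.004,0,0]
    - [0.0055,0,0]
    - [0.0065,0,0]
    - [0.0065,0,0]
  rot:
    - [0,0,0]
    - [0,0,0]
    - [0,0,0]
    - [0,0,0]
    - [0,0,0]

```text
clock: 44.2
eef_pos: [454.2, -42.0, 27.4]
tcp_rot: [3.142, 0.003, 3.028]
contact_force: [5.1, -1.0, -3.1]
opening: 0.24
grasp_force: 39.2
```

Run:
```python
from h import *
instop()
```

```text
t 44.2 tcp in stop [24.96 12.94] z 27.38 F stop [ 5.2 -0.5] Fz -3.1 open 20.48 39.2
```

Request:
carry_out:
  delta_pos:
    - [0.0005,-0.001,0]
    - [0.0005,-0.0025,0]
    - [0.0005,-0.0025,0]
    - [0,-0.0015,0.0005]
    - [0,-0.0015,0.0005]
  rot:
    - [0,0,0]
    - [0,0,0]
    - [0,0,0]
    - [0,0,0]
    - [0,0,0]

```text
clock: 44.82
eef_pos: [454.2, -42.4, 27.1]
tcp_rot: [3.14, 0.003, 3.026]
contact_force: [4.8, 10.3, 3.0]
opening: 0.242
grasp_force: 40.2
```

Request:
carry_out:
  delta_pos:
    - [0,0,0]
    - [0,0,0]
    - [0,0,0]
    - [0,0,0]
    - [0,0,0]
  rot:
    - [0,0,0]
    - [0,0,0]
    - [0,0,0]
    - [0,0,0]
    - [0,0,0]
  claw: 0.04

```text
clock: 45.45
eef_pos: [452.2, -43.4, 26.5]
tcp_rot: [-3.142, -0.001, 3.027]
contact_force: [-1.6, -0.3, 0.1]
opening: 0.469
grasp_force: 0.1
```

Run:
```python
from h import *
instop();p=ST(25.3,12.7);print("grip",goto(p[0],p[1],26.8,180+SY))
```

```text
t 45.45 tcp in stop [23.18 11.32] z 26.5 F stop [-1.6 -0.5] Fz 0.1 open 40.08 0.1
grip (array([-0.0021,  0.0014, -0.0003]), array([-0.  , -0.03,  0.06]))
```

Request:
carry_out:
  delta_pos:
    - [-0.0021,0,-0.0003]
    - [-0.0023,-0.004,-0.0003]
    - [-0.0023,-0.007,-0.0003]
    - [-0.0023,-0.0082,-0.0003]
    - [-0.0023,-0.009,-0.0003]
    - [-0.0023,-0.009,-0.0003]
    - [-0.0023,-0.004,-0.0003]
    - [-0.0023,0.0014,-0.0003]
  rot:
    - [0,0,0]
    - [0,0,0]
    - [0,0,0]
    - [0,0,0]
    - [0,0,0]
    - [0,0,0]
    - [0,0,0]
    - [0,0,0]

```text
clock: 46.45
eef_pos: [454.6, -42.0, 26.8]
tcp_rot: [-3.141, -0.001, 3.028]
contact_force: [-0.1, -0.3, -0.6]
opening: 0.468
grasp_force: 0.0
```

Request:
carry_out:
  delta_pos:
    - [0,0,0]
    - [0,0,0]
    - [0,0,0]
    - [0,0,0]
  rot:
    - [0,0,0]
    - [0,0,0]
    - [0,0,0]
    - [0,0,0]

```text
clock: 46.95
eef_pos: [454.9, -42.3, 26.9]
tcp_rot: [-3.142, -0.0, 3.027]
contact_force: [-0.1, 0.4, 0.3]
opening: 0.467
grasp_force: 0.0
```

Run:
```python
from h import *
instop()
a=r.grab_frame("side");q=pix([[450,-43,10]],"side")[0].astype(int);x0=max(q[0]-40,0);y0=max(q[1]-40,0)
cv2.imwrite("pics/st4.png",cv2.resize(a[y0:y0+80,x0:x0+80],(480,480),interpolation=cv2.INTER_CUBIC))
```

```text
t 46.95 tcp in stop [25.74 12.72] z 26.88 F stop [-0.2  0.3] Fz 0.3 open 39.84 0.0
```

View pics/st4.png

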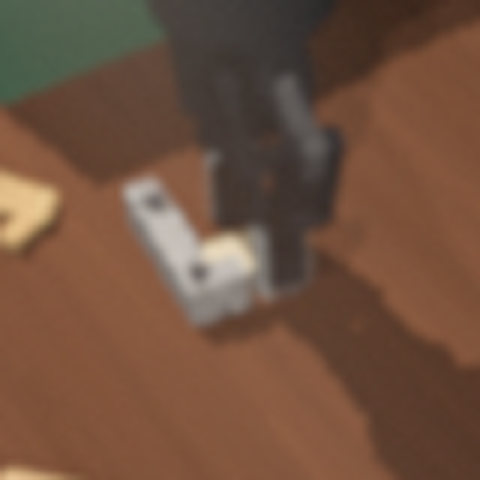

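The blank is snug in the corner (crop (225,250)), end on the long wall and side on the short wall. I'll grip it, lift, and drop it in.

Request:
carry_out:
  delta_pos:
    - [0,0,0]
    - [0,0,0]
    - [0,0,0]
    - [0,0,0]
    - [0,0,0]
    - [0,0,0]
    - [0,0,0]
  rot:
    - [0,0,0]
    - [0,0,0]
    - [0,0,0]
    - [0,0,0]
    - [0,0,0]
    - [0,0,0]
    - [0,0,0]
  claw: 0.0

```text
clock: 47.88
eef_pos: [455.0, -42.3, 27.1]
tcp_rot: [-3.142, 0.0, 3.027]
contact_force: [-1.9, -0.3, 5.1]
opening: 0.238
grasp_force: 39.2
```

Request:
carry_out:
  delta_pos:
    - [0,0,-0.02]
    - [-0.005,0,-0.06]
    - [-0.005,0,-0.11]
    - [-0.005,0,-0.13]
    - [-0.005,0,-0.13]
    - [-0.005,0,-0.13]
  rot:
    - [0,0,0]
    - [0,0,0]
    - [0,0,0]
    - [0,0,0]
    - [0,0,0]
    - [0,0,0]

```text
clock: 48.62
eef_pos: [459.3, -42.7, 156.0]
tcp_rot: [-3.142, -0.001, 3.028]
contact_force: [0.0, -0.1, -0.1]
opening: 0.242
grasp_force: 40.0
```

Run:
```python
from h import *
instop();p=P(67,182.5);print(goto(p[0],p[1]-5.5,157,92.5), goto(p[0],p[1]+5.5,157,92.5))
```

```text
t 48.62 tcp in stop [30.16 12.81] z 156.02 F stop [ 0.  -0.1] Fz -0.1 open 20.71 40.0
(array([ 0.038 ,  0.2752, -0.0009]), array([-5.000e-02, -5.000e-02,  8.097e+01])) (array([ 0.0393,  0.2861, -0.0009]), array([-5.000e-02, -5.000e-02,  8.097e+01]))
```

Request:
carry_out:
  delta_pos:
    - [0.004,0.03,0.0]
    - [0.01,0.066,0.0]
    - [0.015,0.104,0.0]
    - [0.02,0.144,0.0]
    - [0.026,0.184,0.0]
    - [0.031,0.22,0.0]
    - [0.035,0.25,0.0]
    - [0.038,0.2752,0.0]
  rot:
    - [0,0,10]
    - [0,0,20]
    - [0,0,30]
    - [0,0,40]
    - [0,0,50]
    - [0,0,60]
    - [0,0,70]
    - [0,0,80.8]

```text
clock: 49.62
eef_pos: [452.5, 235.8, 155.1]
tcp_rot: [-3.139, 0.001, 1.613]
contact_force: [-0.5, -0.2, -0.5]
opening: 0.239
grasp_force: 40.0
```

Request:
carry_out:
  delta_pos:
    - [0,0,0]
    - [0,0,0]
    - [0,0,0]
    - [0,0,0]
  rot:
    - [0,0,0]
    - [0,0,0]
    - [0,0,0]
    - [0,0,0]

```text
clock: 50.12
eef_pos: [453.5, 234.2, 156.8]
tcp_rot: [-3.141, 0.0, 1.619]
contact_force: [-0.4, 0.0, -0.2]
opening: 0.24
grasp_force: 40.0
```

Run:
```python
from h import *
instop();p=P(67,182.5);print(goto(p[0],p[1]-5.5,120.5,92.5))
```

```text
t 50.12 tcp in stop [ -7.46 287.29] z 156.81 F stop [-0.4 -0. ] Fz -0.2 open 20.53 40.0
(array([ 0.0008, -0.0006,  0.0363]), array([-0.01,  0.01,  0.24]))
```

Request:
carry_out:
  delta_pos:
    - [0.0008,-0.0006,0.015]
    - [0.0008,-0.0006,0.028]
    - [0.0008,-0.0006,0.034]
    - [0.0008,-0.0006,0.036]
    - [0.0008,-0.0006,0.036]
  rot:
    - [0,0,0.2]
    - [0,0,0.2]
    - [0,0,0.2]
    - [0,0,0.2]
    - [0,0,0.2]

```text
clock: 50.75
eef_pos: [452.9, 235.8, 120.8]
tcp_rot: [-3.141, 0.0, 1.615]
contact_force: [-0.1, 0.5, -1.4]
opening: 0.24
grasp_force: 40.0
```

Request:
carry_out:
  delta_pos:
    - [0,0,0]
    - [0,0,0]
    - [0,0,0]
    - [0,0,0]
    - [0,0,-0.005]
    - [0,0,-0.02]
    - [0,0,-0.04]
    - [0,0,-0.04]
  rot:
    - [0,0,0]
    - [0,0,0]
    - [0,0,0]
    - [0,0,0]
    - [0,0,0]
    - [0,0,0]
    - [0,0,0]
    - [0,0,0]
  claw: 0.05

```text
clock: 51.75
eef_pos: [454.0, 236.3, 162.9]
tcp_rot: [3.138, -0.002, 1.615]
contact_force: [0.4, 0.1, -0.3]
opening: 0.584
grasp_force: 0.0
```

Request:
carry_out:
  delta_pos:
    - [-0.03,0,0]
    - [-0.085,0.01,0]
    - [-0.145,0.02,0]
    - [-0.205,0.02,0]
    - [-0.245,0.02,0]
    - [-0.265,0.02,0]
    - [-0.265,0.02,0]
    - [-0.265,0.02,0]
  rot:
    - [0,0,-10]
    - [0,0,-20]
    - [0,0,-30]
    - [0,0,-40]
    - [0,0,-50]
    - [0,0,-60]
    - [0,0,-70]
    - [0,0,-80]
  claw: 0.0

```text
clock: 52.75
eef_pos: [484.2, -28.7, 160.6]
tcp_rot: [-3.142, -0.0, 3.016]
contact_force: [-1.0, 0.3, 0.2]
opening: -0.002
grasp_force: 0.0
```

Run:
```python
from h import *
instop();print(port("pics/d4.png"),r.sense()["eef_pos"])
im=r.grab_frame("top");hs=cv2.cvtColor(im,cv2.COLOR_BGR2HSV)
# cream pixels seen through the port (inside casing) vs on the disc
n=0
for rr in range(46,86,3):
    for f in range(150,216,3):
        x,y=pix([P(rr,f,90)])[0].round().astype(int);h_,s_,v_=hs[y,x];n+=(15<h_<40)and s_>25
print("cream samples in port",n)
for c in("side","top"):
    for b in creams(c,4): print(c,np.round(b,1))
p=P(100,-150);print(goto(p[0],p[1],123,180))
```

```text
t 52.75 tcp in stop [53.28 29.63] z 160.57 F stop [-1.   0.2] Fz 0.2 open -0.21 0.0
(np.float64(177.5), 70, 52.75) [484.2352669  -28.505958   160.58964016]
cream samples in port 73
top [ 240.3 -682.5   76.6   20.9  -89.8]
top [ 325.2 -670.8   53.9   19.9  -89.2]
(array([0.0804, 0.2126, 0.0377]), array([-0.  , -0.02, -7.72]))
```

Request:
carry_out:
  delta_pos:
    - [0.016,0.045,0]
    - [0.036,0.095,0]
    - [0.056,0.15,0]
    - [0.0765,0.2,0.01]
    - [0.0804,0.2126,0.025]
    - [0.0804,0.2126,0.035]
    - [0.0804,0.2126,0.0377]
    - [0.0804,0.2126,0.0377]
  rot:
    - [0,0,-4]
    - [0,0,-7.7]
    - [0,0,-7.7]
    - [0,0,-7.7]
    - [0,0,-7.7]
    - [0,0,-7.7]
    - [0,0,-7.7]
    - [0,0,-7.7]

```text
clock: 53.95
eef_pos: [432.7, 191.9, 123.0]
tcp_rot: [-3.141, -0.0, -3.14]
contact_force: [0.1, 0.3, 0.2]
opening: -0.002
grasp_force: 0.0
```

Request:
carry_out:
  delta_pos:
    - [0,0,0]
    - [0,0,0.003]
    - [0,0,0.005]
    - [0,0,0.006]
    - [0,0,0.007]
    - [0,0,0.008]
    - [0,0,0.0085]
    - [0,0,0.0085]
  rot:
    - [0,0,0]
    - [0,0,0]
    - [0,0,0]
    - [0,0,0]
    - [0,0,0]
    - [0,0,0]
    - [0,0,0]
    - [0,0,0]

```text
clock: 54.95
eef_pos: [432.4, 193.1, 114.7]
tcp_rot: [-3.142, -0.0, -3.138]
contact_force: [-1.9, -0.4, 4.6]
opening: 0.0
grasp_force: 2.2
```

Run:
```python
from h import *
s=r.sense();print(s["eef_pos"],s["contact_force"],np.degrees(s["tcp_rot"]))
p0=np.r_[s["eef_pos"][:2],0]
for f in(-145,-135,-122,-108,-94,-80,-66,-55,-45,-35,-28,-24): d=P(100,f)-p0;print(f,round(-d[0]/1000,4),round(d[1]/1000,4))
```

```text
[432.40062759 193.09237984 114.72336341] [-1.86820952 -0.44016769  4.60047525] [-1.79996396e+02 -5.37973786e-03 -1.79773536e+02]
-145 -0.0055 -0.0071
-135 -0.0167 -0.0204
-122 -0.0344 -0.0345
-108 -0.0565 -0.0448
-94 -0.0804 -0.0494
-80 -0.1048 -0.0482
-66 -0.1281 -0.041
-55 -0.1448 -0.0316
-45 -0.1581 -0.0204
-35 -0.1693 -0.0071
-28 -0.1757 0.0034
-24 -0.1788 0.0096
```

Request:
carry_out:
  delta_pos:
    - [-0.0055,-0.0071,0.0005]
    - [-0.0167,-0.0204,0.0005]
    - [-0.0344,-0.0345,0.0005]
    - [-0.0565,-0.0448,0.0005]
    - [-0.0804,-0.0494,0.0005]
    - [-0.1048,-0.0482,0.0005]
  rot:
    - [0,0,0]
    - [0,0,0]
    - [0,0,0]
    - [0,0,0]
    - [0,0,0]
    - [0,0,0]

```text
clock: 55.7
eef_pos: [539.4, 143.9, 114.4]
tcp_rot: [3.141, 0.001, -3.139]
contact_force: [-0.5, 2.1, 4.6]
opening: 0.001
grasp_force: 2.2
```

Request:
carry_out:
  delta_pos:
    - [-0.0233,0.0072,0]
    - [-0.04,0.0166,0]
    - [-0.0533,0.0278,0]
    - [-0.06,0.035,0]
    - [-0.0645,0.0411,0]
    - [-0.0645,0.0411,0]
    - [-0.0645,0.0411,0]
    - [-0.0645,0.0411,0]
  rot:
    - [0,0,0]
    - [0,0,0]
    - [0,0,0]
    - [0,0,0]
    - [0,0,0]
    - [0,0,0]
    - [0,0,0]
    - [0,0,0]

```text
clock: 56.7
eef_pos: [601.5, 186.4, 114.3]
tcp_rot: [-3.141, -0.0, -3.138]
contact_force: [2.9, -1.1, 5.4]
opening: 0.003
grasp_force: 2.5
```

Request:
carry_out:
  delta_pos:
    - [0,0,-0.0005]
    - [0,0,-0.001]
    - [0,0,-0.0015]
    - [0,0,-0.002]
    - [0,0,-0.0025]
    - [0,0,-0.003]
    - [0,0,-0.0035]
    - [0,0,-0.0045]
  rot:
    - [0,0,0]
    - [0,0,0]
    - [0,0,0]
    - [0,0,0]
    - [0,0,0]
    - [0,0,0]
    - [0,0,0]
    - [0,0,0]

```text
clock: 57.7
eef_pos: [601.3, 186.7, 118.4]
tcp_rot: [-3.141, -0.001, -3.138]
contact_force: [-0.2, -0.1, 0.4]
opening: 0.004
grasp_force: 0.0
```

Request:
carry_out:
  delta_pos:
    - [0,0,-0.003]
    - [0,0,-0.015]
    - [0,-0.02,-0.04]
    - [0.01,-0.08,-0.06]
    - [0.02,-0.14,-0.08]
    - [0.02,-0.2,-0.08]
    - [0.02,-0.25,-0.08]
    - [0.02,-0.25,-0.08]
  rot:
    - [0,0,0]
    - [0,0,0]
    - [0,0,0]
    - [0,0,0]
    - [0,0,0]
    - [0,0,0]
    - [0,0,0]
    - [0,0,0]

```text
clock: 58.7
eef_pos: [582.7, -66.5, 199.6]
tcp_rot: [-3.141, 0.001, 3.142]
contact_force: [-0.8, 0.2, 0.4]
opening: -0.002
grasp_force: 0.0
```

Request:
carry_out:
  delta_pos:
    - [0,0,0]
    - [0,0,0]
    - [0,0,0]
    - [0,0,0]
  rot:
    - [0,0,0]
    - [0,0,0]
    - [0,0,0]
    - [0,0,0]

```text
clock: 59.2
eef_pos: [582.8, -62.7, 198.7]
tcp_rot: [3.142, -0.0, -3.137]
contact_force: [-0.6, -0.3, -0.7]
opening: -0.002
grasp_force: 0.0
```

Run:
```python
from h import *
instop();a,n,t=port();b=port();print(a,n,b,"chord mm",130*abs(np.sin(np.radians(a-180)/2)),r.sense()["qvel"])
im=r.grab_frame("top")
for c in("side","top"):
    for b in creams(c,4): print(c,np.round(b,1))
```

```text
t 59.2 tcp in stop [155.07   7.22] z 198.65 F stop [-0.5 -0.4] Fz -0.7 open -0.18 0.0
305.5 46 (np.float64(305.0), 47, 59.25) chord mm 115.57222839314574 [-5.04423723e-03  1.50738160e-03 -3.73768870e-05 -2.27536953e-03
 -3.15027384e-03  4.22890988e-04]
```

Request:
carry_out:
  delta_pos:
    - [0,-0.04,0]
    - [0,-0.08,0]
    - [0,-0.1,0]
    - [0,-0.1,0]
    - [0,-0.1,0]
    - [0,-0.1,0]
    - [0,-0.1,0]
    - [0,-0.1,0]
  rot:
    - [0,0,0]
    - [0,0,0]
    - [0,0,0]
    - [0,0,0]
    - [0,0,0]
    - [0,0,0]
    - [0,0,0]
    - [0,0,0]

```text
clock: 60.45
eef_pos: [583.2, -163.0, 198.7]
tcp_rot: [3.142, 0.0, -3.137]
contact_force: [-0.5, -0.1, 0.1]
opening: -0.001
grasp_force: 0.0
```

Run:
```python
from h import *
v=[port() for i in range(5)];print(v)
ok=abs(v[0][0]-v[4][0])<0.3 and 260<v[0][0]<340
for c in("side","top"):
    for b in creams(c,4): print(c,np.round(b,1))
print(ok)
if ok: print(r.sign_off())
```

```text
[(np.float64(294.0), 71, 60.45), (np.float64(294.0), 71, 60.5), (np.float64(294.0), 71, 60.55), (np.float64(294.0), 71, 60.6), (np.float64(294.0), 71, 60.65)]
True
the job is handed in; nothing more can be done
None
```

I handed the job in at about 61 s: the disc was spun and stopped over the slot, blanks 67, 58 and 40 were homed in the stop and dropped in (no 49 mm blank was on the bench), and the disc is standing still with its port about 109 mm from the slot; the judge's result was not shown to me.

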